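# Dip the vacuum pump's oil and hold the dipstick level to read

### The arm

A 6-joint arm with a two-finger parallel gripper is mounted at the origin on the work surface. World frame = base frame: x ahead of the robot, y to its left, z up, the work surface at z = 0. Lengths are in m, angles in rad, forces in N, time in s.
With the tool pointing down it reaches from about 0.275 to 0.75 m from the base axis. Payload 10.2 kg.
Tool frame: the origin (TCP) lies at the very end of the fingers, on their centre line; the grasp point (between the pads) lies 19 mm behind it; z points along the fingers, y is the line along which they close (so a half turn about z gives the same grasp; the last joint's range is limited). The gripper opens to 85 mm and grips with 20 to 120 N. Pads are 22 mm wide; open, the fingers measure 114 mm over their backs; the gripper's body (76 mm by 85 mm) begins 54 mm behind the grasp point. The pads swing forward as they close: fully open they stand 13 mm farther back than shut.
Start: joints at [-1.35, 0.313, 1.498, -0, 1.331, -0.223], TCP at [0.225, -0.474, 0.2] pointing down, gripper open.
Joint ranges: [-2.94, 2.94], [-0.97, 2.17], [0.19, 2.56], [-1.23, 4.37], [0.02, 3.11], [-2.88, 2.88]. Speed limits (rad/s): [2.39, 2.39, 3.01, 3.14, 3.14, 3.14].

### API

Orientations are given as a unit quaternion [w, x, y, z].
In Python, from bench import state, grab_frame, hand_in, cut_out, mark_of gives the robot as it stands.
- The arm moves only by the tool send_rows, never from a script. Its argument "steps" is a list of rows, each a list of 7 numbers: the shift along the tool's x, y, z in units of 0.025 m (1.0 is 0.025 m), then the turn, a rotation vector about the tool's x, y, z in units of 0.08 rad (1.0 is 0.08 rad), then the closure, from 0 (fully open) to 1 (shut). A call has 1 to 10 rows; each row shifts and turns the commanded pose from where the row before left it, along the tool's axes as they then stand; what a row does not reach is not made up. A row lasts 1/10 s, in which the tool goes at most 50 mm and 8.59 degrees, less where a joint would pass 70% of its speed; a pose out of reach is approached as far as the arm can. A call with a number of a shift or a turn outside -1 to 1 is refused whole. A call with a gripper value outside its range is refused whole. The fingers move at their own pace and stop on an object; "newtons" is the grip in N (left out, the last holds). Time passes only in rows, so rows that do not move let the fingers close. It gives the time, the measured TCP pose, the force, the opening and the grip force at its end, in the units of the state.
- state(): the state, without advancing time (a new reading comes with each control period).
- grab_frame(name): name is "side" or "top"; returns a dict with "frame" (480x640x3 uint8, red, green, blue), "fx", "fy", "cx", "cy" (pixels), "D" ([k1, k2, p1, p2, k3] as OpenCV has them; the pictures are not rectified), "eye" and "rotation" of the camera in the world. Camera axes: x right, y down, z forward; pixel columns grow to the right and rows downward; lengths in m; the calibration is good to about 2 mm. A picture is of the moment at which its call begins. There is no depth.
- hand_in(): hands the job in; it is judged then, once.
Trained networks look in a picture, given as the dict that the camera call returned (one of the last four; its "shot" number tells which), for a name from the list of things; names that differ only in an ending like _2 or _b are one class to them, and where a whole thing is asked for, a point or a joint stands for the part that bears it (a point fixed in the world has none). Each returns a list of dicts, best first, with "score" (0 to 1); they miss things now and then, are a little off and sometimes report something else, mostly with a low value. They report only what shows in the picture. A call takes as long as a camera call. They do not tell look-alikes from the thing itself.
- cut_out(picture, label): "region" (480x640 bool, what is visible of it) and "bbox" ([left, top, right, bottom] as shares, 0 to 1, of the picture: columns of its width, rows of its height, round what is visible of it).
- mark_of(picture, label): "centre" ([column, row] as shares, 0 to 1, of the picture: columns of its width, rows of its height: a listed point, or the origin of a listed thing).
The state is a dict: "t": time; "joints": joint angles; "dq": joint speeds; "joint_efforts": joint torques, N m; "position": TCP position; "ee_rot": TCP orientation; "contact_force": force on the tool from outside, world axes, zero at the start; "torque": the same for the moment, N m; "opening": finger opening in m; "gripper_force": force on a finger pad.
Only numpy, scipy, OpenCV 4.12 (cv2) and the standard library are available. Lean on these libraries where they do the work, as an engineer would, in place of code of your own. Each camera call takes 0.05 s, during which the arm holds its last target. There are 200 camera calls.

### The job

The oil dipstick of the bench vacuum pump has just been wiped and lies on the rests of the steel drip tray: take it by its yellow grip, put it straight down the brass dip tube on the pump's oil case until its collar stops on the tube's mouth, gently and without forcing it, pause there a moment, then draw it right out. Finish holding it still and level for reading, with its tip over the drip tray so that no oil falls on the bench, and at least a hand's breadth (10 cm) above the bench: the program ends with the dipstick still in the gripper. Leave the bottles, glassware and tools around it as they stand.

Things in the scene. Friction and masses are not known exactly. Their poses are not given: they have to be found in the camera images.
- dipstick: loose dipstick, 90 g, 177 mm long: round yellow grip, steel neck, round brass collar, steel rod with two black bands. Origin on its axis at the collar's lower face (the one that stops on the tube); x along the rod to the tip. From the origin along x: tip +100, collar (diameter 31) 0 to -6, neck (8) -6 to -21, grip (18) -21 to -77; rod diameter 8. May be rolled about its axis at the start.
- tip (a point): the dipstick's slightly pointed tip, on its axis, 100 mm from the collar's lower face (axes as dipstick). At the start it is inside the tray, the rod level with its axis 38 mm above the bench.
- grip (a point): middle of the yellow grip, on its axis, 49 mm behind the collar's lower face (axes as dipstick). At the start the grip sticks out free beyond the tray's -x end, roughly to the robot's right. Being round it can be taken at any slant: with the tool leaning 45 degrees from the rod, both rod upright and rod level need only a 45 degree lean of the tool.
- pump: fixed vacuum pump, 340 x 124 mm, long along x; stands left or right of the tray. Aluminium oil case (112 x 120, top at 130 mm) at the robot's end, blue motor with black handle (top 174 mm) from 72 mm behind the tube. Origin on the bench straight below the dip tube, z up. On the case also: black exhaust filter (top 156, 62 mm from the tube), steel inlet (top 148), red filler plug (top 138).
- tube_mouth (a point): centre of the dip tube's mouth, 155 mm above the bench: a short upright brass tube on the oil case, mouth flared (inside diameter 22 at the rim narrowing to 13 within 13 mm, outside 29), bore 13 below, 133 mm deep in all, so the dipstick goes in until its collar rests on the rim. z up.
- tray: fixed open steel drip tray, 180 (x) x 120 (y) mm, rim 27 mm high, with two slotted rests for the dipstick (cheeks to 46 mm above the bench, slot 12 wide, slot floor 34 mm) at its -x end and in its middle. Origin on the bench under its centre; x along the dipstick as it lies at the start, roughly to the robot's left, z up.
- oil_bottle: loose amber oil bottle, diameter 66, 150 tall; origin under its base
- beaker: loose glass beaker, diameter 70, 90 tall; origin under its base
- erlenmeyer: loose green-tinted conical flask, diameter 80, 118 tall; origin under its base
- grease_jar: loose white jar with blue lid, diameter 56, 50 tall; origin under its base
- spanner: loose small spanner, 130 long, flat on the bench beside the tray, on the robot's side; origin under its middle, x along it
- screwdriver: loose screwdriver, 150 long, flat on the bench in front of the pump; origin under its middle, x along it
- centring_ring: loose steel flange ring, outside 40, 8 thick, flat on the bench beside the pump; origin under its centre
There are look-alikes about, which are no part of the job. What is shaped like the dipstick but blue is not meant.

How it is judged:
By the outcome, as a careful person would: the job done as asked, in the order asked, and still so for the second after the job is handed in, while the arm keeps its last pose, push and grip.
It also fails if it takes over 48 s, if anything falls off the work surface, if the arm or the gripper's body presses on something with over 40 N, if the wrist force passes 120 N, or if a joint passes its speed limit or range.

## Working session

There is one attempt and no reset: what is moved stays moved. The work goes in short steps, Python scripts to look and compute and a tool call to move; the robot and the scene stay as the last step left them, time stands still between calls to the robot, and variables do not carry over. Pictures are saved under pics/ and viewed, at most 10 in all, crops included, and the job is handed in when it is done.

Besides the shell and the picture viewer there is one more tool, called in YAML: its name, and indented under it one key for each argument. send_rows: Moves the arm, as the interface text tells. Shifts and turns lie within -1 to 1; 1 stands for 0.025 m of shift or 0.08 rad of turn. Its arguments: {"type":"object","properties":{"steps":{"type":"array","items":{"type":"array","items":{"type":"number"}}},"newtons":{"type":"number"}},"required":["steps"]}

```bash
mkdir -p pics; ls; cat > h.py <<'E'
import numpy as np, cv2
from bench import state, grab_frame, hand_in, cut_out, mark_of
from scipy.spatial.transform import Rotation as R
def K(p): return np.array([[p['fx'],0,p['cx']],[0,p['fy'],p['cy']],[0,0,1.]])
def rot(p):
    r=np.array(p['rotation'],float)
    return r if r.shape==(3,3) else R.from_quat(r[[1,2,3,0]]).as_matrix()
def ray(p,uv):
    q=cv2.undistortPoints(np.array(uv,float).reshape(-1,1,2),K(p),np.array(p['D'])).reshape(-1,2)
    d=np.c_[q,np.ones(len(q))]@rot(p).T
    return np.array(p['eye']),d/np.linalg.norm(d,axis=1)[:,None]
def onz(p,uv,z):
    e,d=ray(p,uv); return e+d*((z-e[2])/d[:,2])[:,None]
def tri(ps,uvs):
    A=0;b=0
    for p,uv in zip(ps,uvs):
        e,d=ray(p,uv);M=np.eye(3)-np.outer(d[0],d[0]);A=A+M;b=b+M@e
    return np.linalg.solve(A,b)
def proj(p,X):
    r=rot(p);rv=cv2.Rodrigues(r.T)[0]
    return cv2.projectPoints(np.array(X,float).reshape(-1,3),rv,-r.T@np.array(p['eye']),K(p),np.array(p['D']))[0].reshape(-1,2)
def save(p,n): cv2.imwrite('pics/'+n,p['frame'][:,:,::-1])
E
cat > a.py <<'E'
from h import *
np.set_printoptions(precision=4,suppress=True)
ps={n:grab_frame(n) for n in('side','top')}
for n,p in ps.items():
    save(p,n+'0.png'); print(n,p['eye'],rot(p)[:,2])
    for l in ['tip','grip','dipstick','tube_mouth','pump','tray','oil_bottle','beaker','erlenmeyer','grease_jar']:
        print(l,[(np.round(np.array(m['centre'])*[640,480],1).tolist(),round(m['score'],2)) for m in mark_of(p,l)][:3])
print(state())
E
python3 a.py
```

```text
pics
side [0.1007 0.6032 0.8603] [ 0.4224 -0.5693 -0.7053]
tip [([392.2, 166.6], 0.82), ([373.1, 216.7], 0.7)]
grip [([398.1, 180.8], 0.77), ([344.4, 157.3], 0.52)]
dipstick [([391.0, 190.2], 0.79), ([359.8, 160.4], 0.51)]
tube_mouth [([258.3, 308.4], 0.87)]
pump [([263.5, 356.7], 0.91)]
tray [([381.5, 221.4], 0.94)]
oil_bottle [([224.7, 292.4], 0.86)]
beaker [([300.3, 313.0], 0.97)]
erlenmeyer [([323.4, 214.8], 0.92)]
grease_jar [([351.7, 255.0], 0.75)]
top [0.3561 0.0073 1.3794] [ 0.1491 -0.0146 -0.9887]
tip [([383.1, 250.3], 0.73), ([470.6, 216.9], 0.66)]
grip [([442.9, 168.2], 0.73), ([438.3, 242.0], 0.64)]
dipstick [([421.5, 244.8], 0.68), ([455.3, 186.0], 0.59)]
tube_mouth [([200.7, 256.9], 0.68), ([381.1, 248.0], 0.16)]
pump [([210.4, 266.1], 0.61), ([421.6, 247.3], 0.5)]
tray [([391.9, 252.2], 0.93)]
oil_bottle [([235.1, 197.5], 0.92)]
beaker [([256.2, 260.3], 0.89), ([383.4, 249.9], 0.48)]
erlenmeyer [([366.3, 206.9], 0.81), ([202.4, 256.2], 0.64)]
grease_jar [([339.5, 260.7], 0.76)]
{'t': 1.1, 'joints': array([-1.3504,  0.3129,  1.4977, -0.    ,  1.331 , -0.2234]), 'dq': array([-0.0013, -0.0002, -0.0015,  0.0006, -0.0007, -0.0011]), 'joint_efforts': array([  0.0006, -41.2169, -25.9901,  -0.0002,   0.0005,  -0.    ]), 'position': array([ 0.2254, -0.4741,  0.2003]), 'ee_rot': array([-0.    ,  0.9755,  0.2201, -0.    ]), 'contact_force': array([0.345 , 0.6502, 0.3526]), 'torque': array([-0.0466,  0.0392,  0.0292]), 'gripper_force': 0.0, 'opening': 0.08549891994081561}
```

View pics/side0.png

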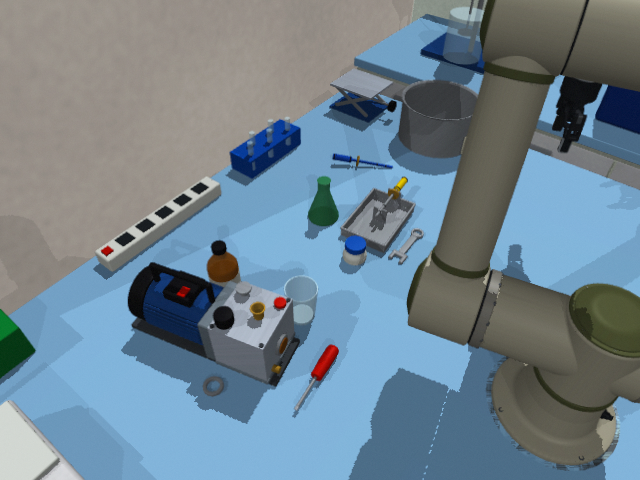

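View pics/top0.png

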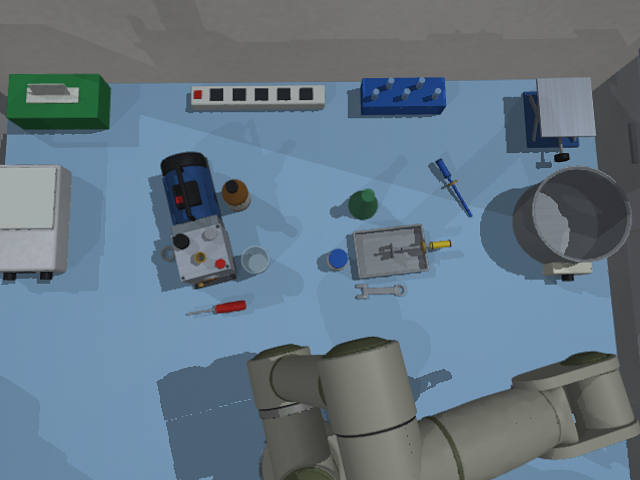

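Side view: the yellow grip is at about (399,185), the tray at (378,220) and the tube mouth at (258,310). Top view: the grip is at (440,243), the tip at (383,250) and the mouth at (200,257). The blue look-alike lies farther back.

```bash
cat > b.py <<'E'
from h import *
np.set_printoptions(precision=4,suppress=True)
s,t=grab_frame('side'),grab_frame('top')
m=lambda a,b:print(np.round(tri([s,t],[a,b]),4))
m([373.1,216.7],[383.1,250.3]);m([398.1,180.8],[438.3,242.0]);m([258.3,308.4],[200.7,256.9])
print('tip z38',onz(t,[[383.1,250.3]],.038),onz(s,[[373.1,216.7]],.038),'grip',onz(t,[[438.3,242.0]],.038),onz(s,[[398.1,180.8]],.038))
print('mouth z155',onz(t,[[200.7,256.9]],.155),onz(s,[[258.3,308.4]],.155))
for n,p,b in(('s',s,(370,420,165,210)),('t',t,(415,465,230,255))):
    h=cv2.cvtColor(p['frame'],cv2.COLOR_RGB2HSV);k=((h[...,0]>20)&(h[...,0]<34)&(h[...,1]>150)&(h[...,2]>90)).astype(np.uint8)
    kk=np.zeros_like(k);kk[b[2]:b[3],b[0]:b[1]]=k[b[2]:b[3],b[0]:b[1]]
    ys,xs=np.nonzero(kk);print(n,len(xs),xs.mean(),ys.mean(),xs.min(),xs.max(),ys.min(),ys.max(),onz(p,[[xs.mean(),ys.mean()]],.038))
def crop(p,c,w,h,z):
    x,y=c;return cv2.resize(p['frame'][y-h:y+h,x-w:x+w],None,fx=z,fy=z,interpolation=cv2.INTER_CUBIC)
A=np.vstack([np.hstack([crop(t,(410,248),50,36,4),crop(t,(205,250),50,36,4)]),np.hstack([crop(s,(385,210),50,36,4),crop(s,(258,315),50,36,4)])])
cv2.imwrite('pics/crop.png',A[:,:,::-1])
for n in ['oil_bottle','beaker','erlenmeyer','grease_jar']:
    print(n,[np.round(onz(t,np.array(mark_of(t,n)[0]['centre'])*[640,480],0),3)])
for n in ['tray','pump']:
    print(n,onz(s,np.array(mark_of(s,n)[0]['centre'])*[640,480],0),onz(t,np.array(mark_of(t,n)[0]['centre'])*[640,480],0))
E
python3 b.py
```

```text
[ 0.5292 -0.2026  0.0319]
[ 0.5442 -0.3425  0.0515]
[0.5024 0.244  0.1499]
tip z38 [[ 0.5262 -0.2027  0.038 ]] [[ 0.5282 -0.1957  0.038 ]] grip [[ 0.5458 -0.3462  0.038 ]] [[ 0.552  -0.3581  0.038 ]]
mouth z155 [[0.502  0.2432 0.155 ]] [[0.4992 0.2465 0.155 ]]
s 87 400.14942528735634 184.0344827586207 393 406 177 192 [[ 0.5405 -0.3495  0.038 ]]
t 109 439.86238532110093 244.11926605504587 430 449 241 248 [[ 0.5402 -0.3499  0.038 ]]
oil_bottle [array([[0.676, 0.187, 0.   ]])]
beaker [array([[0.508, 0.126, 0.   ]])]
erlenmeyer [array([[ 0.662, -0.161,  0.   ]])]
grease_jar [array([[ 0.503, -0.085,  0.   ]])]
tray [[ 0.5231 -0.2255  0.    ]] [[ 0.5336 -0.23    0.    ]]
pump [[0.5018 0.244  0.    ]] [[0.4954 0.2437 0.    ]]
```

View pics/crop.png

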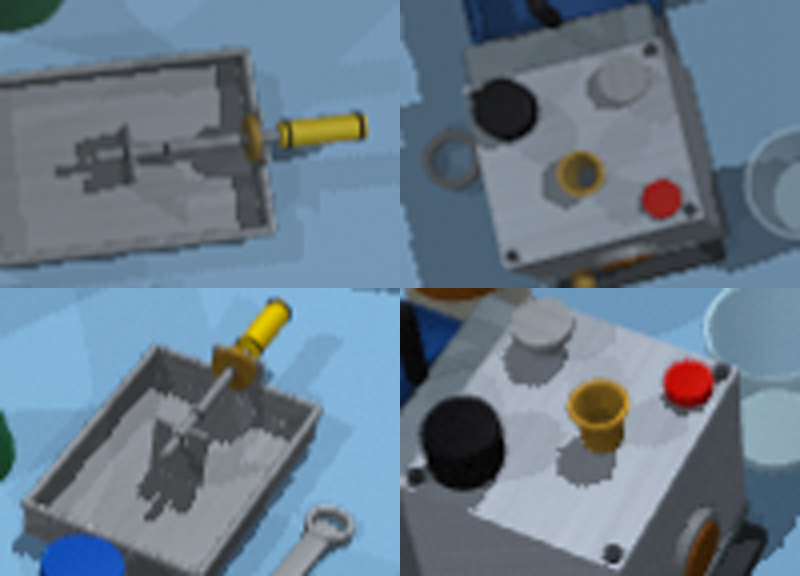

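The crop shows the grip from about (431,245) to (452,243) in the top picture, the collar at (423.5,246.5), and clear space around the tube mouth. In side pixels the mouth rim is at (257.5,307.3).

```bash
cat >> h.py <<'E'
def pose():
    s=state();q=np.array(s['ee_rot'])
    return np.array(s['position']),R.from_quat(q[[1,2,3,0]]),s
def tool(az,lean,ysign=1):
    "tool z leaning toward azimuth az (deg) by lean from straight down; tool y = ysign*(az-90)"
    a=np.radians(az);l=np.radians(lean);h=np.array([np.cos(a),np.sin(a),0]);Z=np.array([0,0,1.])
    z=np.sin(l)*h-np.cos(l)*Z;y=ysign*np.array([np.sin(a),-np.cos(a),0]);x=np.cross(y,z)
    return R.from_matrix(np.c_[x,y,z])
def rows(p1,R1,n=None,start=None):
    p0,R0=start or pose()[:2]
    p=R0.inv().apply(np.array(p1)-p0);w=(R0.inv()*R1).as_rotvec()
    for N in ([n] if n else range(1,80)):
        S=sum(R.from_rotvec(w*k/N).as_matrix() for k in range(N));v=np.linalg.solve(S,p)
        r=np.r_[v/.025,w/N/.08]
        if np.abs(r).max()<=1: break
    print(N,'rows of',np.round(r,3).tolist())
    q=[];T,Q=p0,R0
    for k in range(N):
        T=T+Q.apply(np.round(v,5));Q=Q*R.from_rotvec(w/N);q.append(T)
    print(' path',np.round(q[N//4],3),np.round(q[N//2],3),np.round(q[3*N//4],3),np.round(q[-1],4))
    return np.array(p1),R1
E
cat > c.py <<'E'
from h import *
s,t=grab_frame('side'),grab_frame('top')
a=onz(t,[[441.2,244.2],[423.5,246.5],[392.5,250.25],[431,245.1],[451.7,243.5]],.038)
print(a.round(4)); print([np.degrees(np.arctan2(*(a[i]-a[0])[[1,0]])) for i in (1,2)], np.degrees(np.arctan2(*(a[3]-a[4])[[1,0]])))
b=onz(s,[[400.1,184.0],[235/4+335,(365-288)/4+174],[(170)/4+335,(450-288)/4+174]],.038);print(b.round(4),[np.degrees(np.arctan2(*(b[i]-b[0])[[1,0]])) for i in (1,2)])
# tray rim edges (top crop) at z=.027
e=onz(t,[[360,212+85/4],[360+248/4,212+50/4],[360,212+262/4],[360+272/4,212+232/4]],.027);print('tray',e.round(3),[np.degrees(np.arctan2(*(e[i]-e[i+1])[[1,0]])) for i in (0,2)])
print('mouth',onz(t,[[200,257.2]],.155),onz(s,[[257.5,307.3]],.155),tri([s,t],[[257.5,307.3],[200,257.2]]))
g=np.array([.5403,-.350,.038]);Q=tool(97,40)
z=Q.as_matrix()[:,2];T=g+.019*z
w=rows(T-.09*z,Q)
rows(T,Q,start=w)
E
python3 c.py
```

```text
[[ 0.54   -0.3534  0.038 ]
 [ 0.5346 -0.3073  0.038 ]
 [ 0.526  -0.2269  0.038 ]
 [ 0.538  -0.3269  0.038 ]
 [ 0.5414 -0.3806  0.038 ]]
[np.float64(96.62789124878707), np.float64(96.30273105766848)] 93.64231599783426
[[ 0.5407 -0.3495  0.038 ]
 [ 0.5343 -0.3057  0.038 ]
 [ 0.5239 -0.2093  0.038 ]] [np.float64(98.30890719821807), np.float64(96.84132192506124)]
tray [[ 0.573 -0.146  0.027]
 [ 0.594 -0.309  0.027]
 [ 0.458 -0.142  0.027]
 [ 0.475 -0.319  0.027]] [np.float64(97.31036836942467), np.float64(95.45367727266135)]
mouth [[0.50130805 0.24478271 0.155     ]] [[0.50194186 0.24553857 0.155     ]] [0.50174942 0.24512688 0.15457736]
15 rows of [0.565, 0.703, 0.445, 0.363, 0.503, -0.996]
 path [ 0.312 -0.5    0.157] [ 0.404 -0.491  0.121] [ 0.491 -0.447  0.098] [ 0.5459 -0.3952  0.0924]
4 rows of [0.0, -0.0, 0.9, 0.0, 0.0, 0.0]
 path [ 0.542 -0.367  0.058] [ 0.541 -0.352  0.041] [ 0.539 -0.338  0.023] [ 0.5388 -0.3379  0.0234]
```

send_rows:
  steps:
    - [0.565, 0.703, 0.445, 0.363, 0.503, -0.996, 0.2]
    - [0.565, 0.703, 0.445, 0.363, 0.503, -0.996, 0.2]
    - [0.565, 0.703, 0.445, 0.363, 0.503, -0.996, 0.2]
    - [0.565, 0.703, 0.445, 0.363, 0.503, -0.996, 0.2]
    - [0.565, 0.703, 0.445, 0.363, 0.503, -0.996, 0.2]
    - [0.565, 0.703, 0.445, 0.363, 0.503, -0.996, 0.2]
    - [0.565, 0.703, 0.445, 0.363, 0.503, -0.996, 0.2]
    - [0.565, 0.703, 0.445, 0.363, 0.503, -0.996, 0.2]

```text
t: 2.5
position: [0.4051, -0.4906, 0.1202]
ee_rot: [-0.146, 0.838, 0.51, 0.129]
contact_force: [0.2, -0.6, 0.2]
opening: 0.0684
gripper_force: 0.0
```

send_rows:
  steps:
    - [0.565, 0.703, 0.445, 0.363, 0.503, -0.996, 0.3]
    - [0.565, 0.703, 0.445, 0.363, 0.503, -0.996, 0.3]
    - [0.565, 0.703, 0.445, 0.363, 0.503, -0.996, 0.3]
    - [0.565, 0.703, 0.445, 0.363, 0.503, -0.996, 0.3]
    - [0.565, 0.703, 0.445, 0.363, 0.503, -0.996, 0.3]
    - [0.565, 0.703, 0.445, 0.363, 0.503, -0.996, 0.3]
    - [0.565, 0.703, 0.445, 0.363, 0.503, -0.996, 0.3]
    - [0, 0, 0, 0, 0, 0, 0.3]

```text
t: 3.3
position: [0.5478, -0.3924, 0.0905]
ee_rot: [-0.258, 0.62, 0.705, 0.227]
contact_force: [-0.4, 0.4, -0.4]
opening: 0.0597
gripper_force: 0.0
```

```bash
cat > d.py <<'E'
from h import *
p,Q,s=pose();print(p.round(4),Q.as_matrix()[:,2].round(3),s['joints'].round(3),s['contact_force'].round(2),s['opening'])
g=np.array([.540,-.351,.038]);Q=tool(96.5,40);z=Q.as_matrix()[:,2]
rows(g+.019*z,Q)
t=grab_frame('top');save(t,'top1.png');S=grab_frame('side');save(S,'side1.png')
c=np.hstack([cv2.resize(t['frame'][190:290,370:500],None,fx=3,fy=3),cv2.resize(S['frame'][130:230,340:470],None,fx=3,fy=3)]);cv2.imwrite('pics/c1.png',c[:,:,::-1])
E
python3 d.py
```

```text
[ 0.5478 -0.3924  0.0905] [-0.083  0.64  -0.764] [-0.933  1.189  0.424  0.381  2.13  -0.958] [-0.4   0.4  -0.43] 0.059721888867939665
4 rows of [-0.017, -0.026, 0.862, -0.03, -0.011, 0.034]
 path [ 0.543 -0.366  0.057] [ 0.541 -0.352  0.04 ] [ 0.539 -0.339  0.023] [ 0.5386 -0.3389  0.0234]
```

View pics/c1.png

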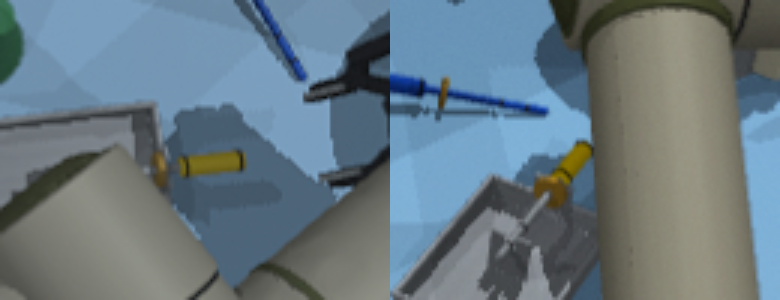

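The open fingers are in line with the yellow grip, at crop (212,163), and clear of the blue screwdriver. I'll descend and close.

send_rows:
  steps:
    - [-0.017, -0.026, 0.862, -0.03, -0.011, 0.034, 0.3]
    - [-0.017, -0.026, 0.862, -0.03, -0.011, 0.034, 0.3]
    - [-0.017, -0.026, 0.862, -0.03, -0.011, 0.034, 0.3]
    - [-0.017, -0.026, 0.862, -0.03, -0.011, 0.034, 0.3]
    - [0, 0, 0, 0, 0, 0, 0.3]
    - [0, 0, 0, 0, 0, 0, 0.3]

```text
t: 4.0
position: [0.5367, -0.343, 0.0265]
ee_rot: [-0.253, 0.629, 0.699, 0.227]
contact_force: [-0.3, -0.2, -0.5]
opening: 0.0602
gripper_force: 0.0
```

```bash
cat > e.py <<'E'
from h import *
p,Q,s=pose();z=Q.as_matrix()[:,2];print(p.round(4),z.round(3),(p-.019*z).round(4),s['joints'].round(3),s['contact_force'].round(2))
g=np.array([.540,-.351,.038]);Q=tool(96.5,40);z=Q.as_matrix()[:,2]
rows(g+.019*z,Q)
E
python3 e.py
```

```text
[ 0.5367 -0.343   0.0265] [-0.068  0.636 -0.769] [ 0.5379 -0.3551  0.0411] [-0.909  1.089  0.79   0.359  1.859 -1.02 ] [-0.35 -0.24 -0.5 ]
1 rows of [0.042, 0.096, 0.193, 0.06, 0.056, -0.065]
 path [ 0.539 -0.339  0.023] [ 0.539 -0.339  0.023] [ 0.539 -0.339  0.023] [ 0.5386 -0.3389  0.0234]
```

send_rows:
  steps:
    - [0.042, 0.096, 0.193, 0.06, 0.056, -0.065, 0.3]
    - [0, 0, 0, 0, 0, 0, 0.6]
    - [0, 0, 0, 0, 0, 0, 0.8]
    - [0, 0, 0, 0, 0, 0, 1]
    - [0, 0, 0, 0, 0, 0, 1]
    - [0, 0, 0, 0, 0, 0, 1]
    - [0, 0, 0, 0, 0, 0, 1]
  newtons: 60

```text
t: 4.7
position: [0.5389, -0.3378, 0.0224]
ee_rot: [-0.256, 0.625, 0.701, 0.228]
contact_force: [0.8, -0.6, 0.4]
opening: 0.0095
gripper_force: 52.1
```

```bash
cat > f.py <<'E'
from h import *
p,Q,s=pose();M=Q.as_matrix();z=M[:,2];print(p.round(4),z.round(3),M[:,1].round(3),(p-.019*z).round(4),s['joints'].round(3),s['contact_force'].round(2))
E
python3 f.py
```

```text
[ 0.5389 -0.3378  0.0224] [-0.074  0.639 -0.765] [ 0.993  0.114 -0.   ] [ 0.5404 -0.3499  0.0369] [-0.902  1.095  0.791  0.361  1.857 -1.022] [ 0.85 -0.56  0.35]
```

send_rows:
  steps:
    - [0, 0, 0, 0, 0, 0, 1]
    - [0, 0, 0, 0, 0, 0, 1]

```text
t: 4.9
position: [0.5389, -0.3377, 0.0223]
ee_rot: [-0.256, 0.625, 0.701, 0.228]
contact_force: [0.7, -0.9, 1.3]
opening: 0.0092
gripper_force: 52.2
```

```bash
cat > g.py <<'E'
from h import *
t=grab_frame('top');S=grab_frame('side')
c=np.hstack([cv2.resize(t['frame'][190:290,370:500],None,fx=3,fy=3),cv2.resize(S['frame'][130:230,340:470],None,fx=3,fy=3)]);cv2.imwrite('pics/c2.png',c[:,:,::-1])
E
python3 g.py
```

```text
(no output)
```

View pics/c2.png

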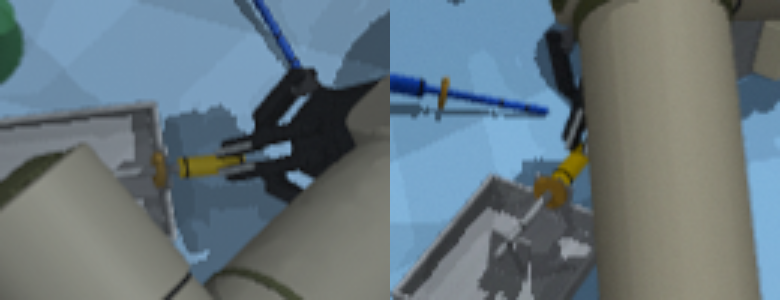

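The fingers sit on the grip. I'll lift and plan the transit.

```bash
cat > i.py <<'E'
from h import *
p,Q,s=pose()
def tcp(g,Q): return np.array(g)+.019*Q.as_matrix()[:,2]
print('z in tool',Q.inv().apply([0,0,.26/10/.025]).round(3))
w=rows(p+[0,0,.25],Q)
Q2=tool(190-180,50,-1)
w2=rows(tcp([.47,-.05,.36],tool(143,45)*R.identity()),R.from_matrix(Q2.as_matrix()),start=w)
print('direct');w2=rows(tcp([.5016,.2451,.345],Q2),Q2,start=w)
E
python3 i.py
```

```text
z in tool [ 0.669 -0.    -0.796]
8 rows of [0.805, -0.0, -0.957, 0.0, 0.0, 0.0]
 path [ 0.539 -0.338  0.116] [ 0.539 -0.338  0.179] [ 0.539 -0.338  0.241] [ 0.5389 -0.3378  0.2724]
23 rows of [0.521, 0.388, -0.075, -0.084, -0.642, -0.96]
 path [ 0.573 -0.267  0.329] [ 0.562 -0.179  0.369] [ 0.514 -0.095  0.374] [ 0.4592 -0.042   0.3466]
direct
23 rows of [0.818, 0.848, 0.06, -0.084, -0.642, -0.96]
 path [ 0.625 -0.203  0.344] [ 0.639 -0.035  0.393] [0.588 0.132 0.388] [0.516  0.2476 0.3329]
```

send_rows:
  steps:
    - [0.2, 0, -0.24, 0, 0, 0, 1]
    - [0.6, 0, -0.71, 0, 0, 0, 1]
    - [0.805, 0, -0.957, 0, 0, 0, 1]
    - [0.805, 0, -0.957, 0, 0, 0, 1]
    - [0.805, 0, -0.957, 0, 0, 0, 1]
    - [0.805, 0, -0.957, 0, 0, 0, 1]
    - [0.805, 0, -0.957, 0, 0, 0, 1]
    - [0.805, 0, -0.957, 0, 0, 0, 1]
    - [0.805, 0, -0.957, 0, 0, 0, 1]

```text
t: 5.9
position: [0.5387, -0.3374, 0.274]
ee_rot: [-0.256, 0.625, 0.701, 0.228]
contact_force: [0.9, -0.4, -0.4]
opening: 0.0089
gripper_force: 55.7
```

send_rows:
  steps:
    - [0.4, 0.4, 0.03, -0.042, -0.321, -0.48, 1]
    - [0.818, 0.848, 0.06, -0.084, -0.642, -0.96, 1]
    - [0.818, 0.848, 0.06, -0.084, -0.642, -0.96, 1]
    - [0.818, 0.848, 0.06, -0.084, -0.642, -0.96, 1]
    - [0.818, 0.848, 0.06, -0.084, -0.642, -0.96, 1]
    - [0.818, 0.848, 0.06, -0.084, -0.642, -0.96, 1]
    - [0.818, 0.848, 0.06, -0.084, -0.642, -0.96, 1]
    - [0.818, 0.848, 0.06, -0.084, -0.642, -0.96, 1]

```text
t: 6.7
position: [0.6352, -0.1611, 0.3591]
ee_rot: [-0.027, 0.437, 0.88, 0.185]
contact_force: [1.4, -0.1, -1.0]
opening: 0.0091
gripper_force: 55.1
```

```bash
cat > j.py <<'E'
from h import *
p,Q,s=pose();print(s['joints'].round(3),s['opening'],s['gripper_force'])
Q2=tool(10,50,-1);rows(np.array([.5016,.2451,.345])+.019*Q2.as_matrix()[:,2],Q2)
E
python3 j.py
```

```text
[-0.587  0.613  0.697  0.386  1.913 -1.12 ] 0.009065231626290684 55.10348439216614
15 rows of [0.839, 0.874, 0.06, -0.085, -0.662, -0.987]
 path [ 0.639 -0.044  0.39 ] [0.612 0.073 0.396] [0.562 0.18  0.372] [0.5159 0.2476 0.3328]
```

send_rows:
  steps:
    - [0.839, 0.874, 0.06, -0.085, -0.662, -0.987, 1]
    - [0.839, 0.874, 0.06, -0.085, -0.662, -0.987, 1]
    - [0.839, 0.874, 0.06, -0.085, -0.662, -0.987, 1]
    - [0.839, 0.874, 0.06, -0.085, -0.662, -0.987, 1]
    - [0.839, 0.874, 0.06, -0.085, -0.662, -0.987, 1]
    - [0.839, 0.874, 0.06, -0.085, -0.662, -0.987, 1]
    - [0.839, 0.874, 0.06, -0.085, -0.662, -0.987, 1]
    - [0.839, 0.874, 0.06, -0.085, -0.662, -0.987, 1]

```text
t: 7.5
position: [0.6121, 0.0731, 0.3969]
ee_rot: [0.225, 0.173, 0.952, 0.113]
contact_force: [0.8, 0.9, -0.8]
opening: 0.0091
gripper_force: 53.5
```

send_rows:
  steps:
    - [0.839, 0.874, 0.06, -0.085, -0.662, -0.987, 1]
    - [0.839, 0.874, 0.06, -0.085, -0.662, -0.987, 1]
    - [0.839, 0.874, 0.06, -0.085, -0.662, -0.987, 1]
    - [0.839, 0.874, 0.06, -0.085, -0.662, -0.987, 1]
    - [0.839, 0.874, 0.06, -0.085, -0.662, -0.987, 1]
    - [0.839, 0.874, 0.06, -0.085, -0.662, -0.987, 1]
    - [0.4, 0.4, 0.03, -0.04, -0.33, -0.49, 1]
    - [0, 0, 0, 0, 0, 0, 1]

```text
t: 8.3
position: [0.523, 0.2365, 0.3398]
ee_rot: [0.406, -0.061, 0.911, 0.043]
contact_force: [-0.3, -0.1, -1.0]
opening: 0.0092
gripper_force: 51.2
```

```bash
python3 j.py; cat > k.py <<'E'
import sys
from h import *
n=sys.argv[1]
p,Q,s=pose();print(p.round(4),(p-.019*Q.as_matrix()[:,2]).round(4),Q.as_matrix().round(3).tolist())
t=grab_frame('top');S=grab_frame('side');out=[]
for q in (t,S):
    u,v=proj(q,[.5016,.2451,.22])[0].astype(int);f=q['frame'][v-62:v+62,u-45:u+45];print(u-45,v-62);out.append(cv2.resize(f,None,fx=4,fy=4,interpolation=cv2.INTER_CUBIC))
cv2.imwrite('pics/'+n,np.hstack(out)[:,:,::-1])
E
python3 k.py k1.png
```

```text
[ 0.251 -0.072  1.82  -0.112  0.558 -1.386] 0.00917388282275084 51.24539852142334
1 rows of [0.362, 0.475, 0.034, -0.038, -0.402, -0.495]
 path [0.516 0.248 0.333] [0.516 0.248 0.333] [0.516 0.248 0.333] [0.5159 0.2476 0.3328]
[0.523  0.2365 0.3398] [0.5091 0.2341 0.3524] [[-0.663, -0.146, 0.734], [-0.077, 0.989, 0.127], [-0.744, 0.028, -0.667]]
149 191
209 221
```

View pics/k1.png

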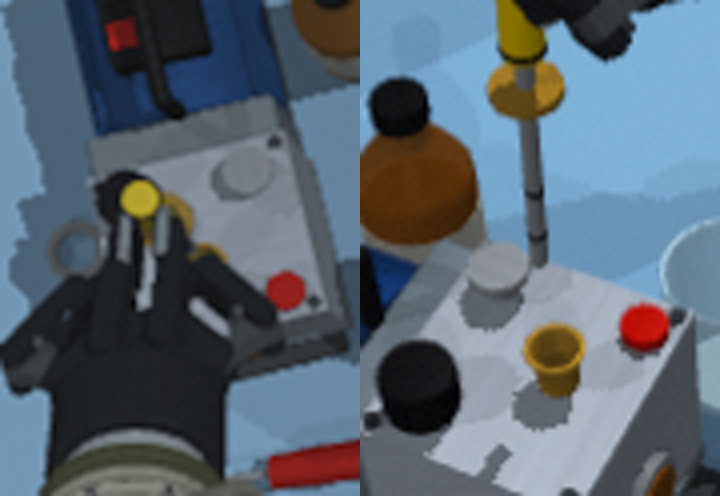

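The dipstick is upright, beside and above the tube. In the side view its tip is at about (253.5,286.5) and the mouth is at (257.5,307). I'll correct the remaining error and measure.

send_rows:
  steps:
    - [0.362, 0.475, 0.034, -0.038, -0.402, -0.495, 1]
    - [0, 0, 0, 0, 0, 0, 1]
    - [0, 0, 0, 0, 0, 0, 1]

```text
t: 8.7
position: [0.5192, 0.2456, 0.3359]
ee_rot: [0.422, -0.076, 0.903, 0.037]
contact_force: [-0.3, 0.3, -1.1]
opening: 0.0092
gripper_force: 51.3
```

```bash
python3 j.py; sed -i 's/62/75/g; s/\.22\]/.25]/; s/45/50/g' k.py; sed -i 's/.2501,/.2451,/' k.py; python3 k.py k2.png; cat > l.py <<'E'
from h import *
s,t=grab_frame('side'),grab_frame('top')
for l in ['tip','grip','dipstick']:
    print(l,[[(np.round(np.array(m['centre'])*[640,480],1).tolist(),round(m['score'],2)) for m in mark_of(q,l)][:3] for q in (s,t)])
p,Q,_=pose();g=p-.019*Q.as_matrix()[:,2];d=np.array([0,0,-1])
for k in (-.028,.049,.149): print(k,proj(s,g+k*d),proj(t,g+k*d))
E
python3 l.py
```

```text
[ 0.281 -0.074  1.852 -0.178  0.498 -1.34 ] 0.009228405951247017 51.289291977882385
1 rows of [0.168, 0.099, -0.008, -0.038, 0.036, -0.076]
 path [0.516 0.248 0.333] [0.516 0.248 0.333] [0.516 0.248 0.333] [0.5159 0.2476 0.3328]
[0.5192 0.2456 0.3359] [0.5048 0.2432 0.3481] [[-0.632, -0.168, 0.757], [-0.105, 0.986, 0.13], [-0.768, 0.003, -0.641]]
141 177
203 197
tip [[([248.1, 290.9], 0.91)], [([470.8, 217.6], 0.88), ([193.6, 252.8], 0.71)]]
grip [[([244.6, 229.1], 0.71), ([343.3, 159.3], 0.38)], [([182.9, 242.1], 0.65), ([445.1, 166.9], 0.61)]]
dipstick [[([249.6, 251.3], 0.93)], [([454.1, 182.9], 0.83), ([186.7, 248.8], 0.7), ([219.1, 311.2], 0.47)]]
-0.028 [[244.96937646 214.68853987]] [[178.49356574 242.40654497]]
0.049 [[249.79158906 250.72934201]] [[187.20185407 247.73090737]]
0.149 [[255.16514875 290.57791447]] [[196.83650667 253.62340265]]
```

View pics/k2.png

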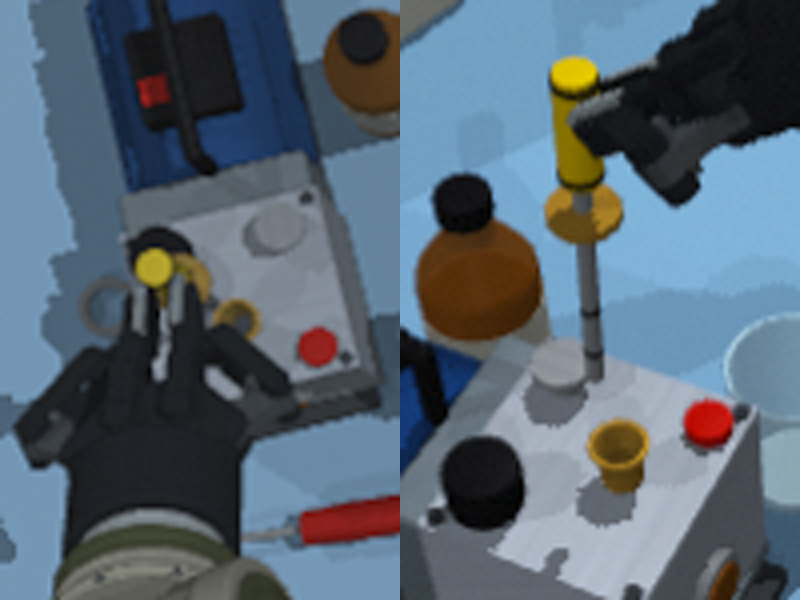

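The tip is at (251.75,291.5) in the side view, against about (255.2,290.6) for a perfectly upright rod, so the stick is tilted a few degrees in the hand. I'll fit its pose.

```bash
cat > m.py <<'E'
from h import *
from scipy.optimize import least_squares
def fit(s,t,so,to,p,Q):
    "so/to: list of (k from collar face along x, pixel, weight)"
    g=p-.019*Q.as_matrix()[:,2]
    def f(v):
        d=np.array([v[3],v[4],-1]);d/=np.linalg.norm(d);o=v[:3]
        r=[w*(proj(c,o+k*d)[0]-u) for c,L in((s,so),(t,to)) for k,u,w in L]
        return np.r_[np.ravel(r)]
    return least_squares(f,np.r_[g-[0,0,.049],0,0])
if __name__=='__main__':
    s,t=grab_frame('side'),grab_frame('top');p,Q,_=pose()
    for to in ([(-.077,[179.75,244],1)],[(-.077,[179.75,244],1),(.1,[193.6,252.8],.4)],[(-.077,[179.75,244],1),(-.003,[187.5,246.3],.5)]):
        r=fit(s,t,[(-.077,[246.75,216.25],1),(-.003,[249,250.25],1),(.1,[251.75,291.5],1)],to,p,Q)
        d=np.r_[r.x[3:],-1];d/=np.linalg.norm(d);print(r.x.round(4),'tip',(r.x[:3]+.1*d).round(4),'in tool',Q.inv().apply(d).round(3),'grasp k',((p-.019*Q.as_matrix()[:,2]-r.x[:3])@d).round(4),r.fun.round(1))
E
python3 m.py
```

```text
[0.5053 0.2443 0.296  0.0412 0.0287] tip [0.5094 0.2471 0.1961] in tool [0.738 0.019 0.674] grasp k -0.0516 [ 0.2 -0.1  0.1  0.3 -0.  -0.1 -0.2 -0.3]
[0.5048 0.2447 0.2967 0.0384 0.0325] tip [0.5087 0.248  0.1968] in tool [0.739 0.023 0.673] grasp k -0.0509 [ 0.2 -0.3  0.1  0.3 -0.1  0.1 -0.3 -0.2  0.6 -0.4]
[0.5057 0.244  0.2956 0.0421 0.0276] tip [0.5099 0.2468 0.1957] in tool [0.738 0.018 0.675] grasp k -0.052 [ 0.2 -0.1  0.1  0.3 -0.1 -0.2 -0.  -0.4 -0.2  0.4]
```

```bash
cat > n.py <<'E'
from h import *
p,Q,_=pose()
d=np.array([.041,.022,-1]);d/=np.linalg.norm(d);o=np.array([.5052,.2444,.296])
C=R.align_vectors([[0,0,-1]],[d])[0]
R1=C*Q;p1=np.array([.5016,.2451,.296])+C.apply(p-o)
print(p,p1);rows(p1,R1,2)
E
python3 n.py
```

```text
[0.51868255 0.24608439 0.33541145] [0.5166846  0.24764403 0.33477966]
2 rows of [0.032, 0.037, -0.018, 0.06, 0.276, -0.071]
 path [0.518 0.247 0.335] [0.517 0.248 0.335] [0.517 0.248 0.335] [0.5167 0.2476 0.3348]
```

send_rows:
  steps:
    - [0.032, 0.037, -0.018, 0.06, 0.276, -0.071, 1]
    - [0.032, 0.037, -0.018, 0.06, 0.276, -0.071, 1]
    - [0, 0, 0, 0, 0, 0, 1]
    - [0, 0, 0, 0, 0, 0, 1]

```text
t: 9.7
position: [0.5167, 0.2477, 0.3347]
ee_rot: [0.403, -0.08, 0.911, 0.029]
contact_force: [-0.4, 0.2, -1.0]
opening: 0.0091
gripper_force: 51.3
```

```bash
python3 k.py k3.png
```

```text
[0.5167 0.2477 0.3347] [0.5028 0.2455 0.3475] [[-0.662, -0.169, 0.73], [-0.123, 0.986, 0.117], [-0.739, -0.012, -0.673]]
141 177
203 197
```

View pics/k3.png

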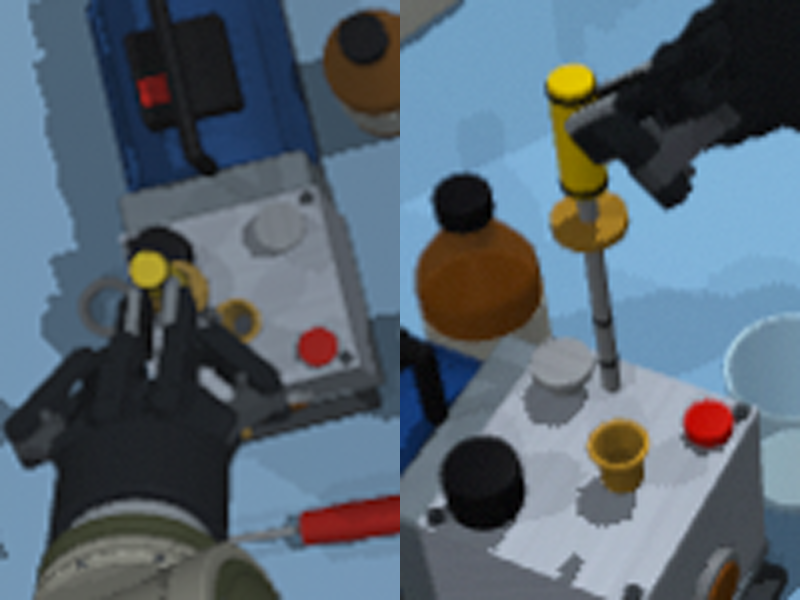

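Now the tip is at side (256.25,294), the collar at (250.25,252.25) and the grip end at (245.75,217.5). In the top view the grip end is at (178,244.25). I'll refit.

```bash
cat > o.py <<'E'
from m import *
s,t=grab_frame('side'),grab_frame('top');p,Q,_=pose()
r=fit(s,t,[(-.077,[245.75,217.5],1),(-.003,[250.25,252.25],1),(.1,[256.25,294],1)],[(-.077,[178,244.25],1)],p,Q)
d=np.r_[r.x[3:],-1];d/=np.linalg.norm(d);print(r.x.round(4),'tip',(r.x[:3]+.1*d).round(4),r.fun.round(1))
z=Q.inv().apply([0,0,-1]);print('down in tool',(z).round(3))
E
python3 o.py
```

```text
[ 0.5007  0.2458  0.296  -0.0105  0.0074] tip [0.4996 0.2466 0.196 ] [ 0.  -0.1  0.2  0.2 -0.1 -0.1 -0.1 -0.2]
down in tool [0.739 0.013 0.674]
```

send_rows:
  steps:
    - [-0.032, -0.049, 0.036, 0, 0, 0, 1]
    - [0.37, 0.007, 0.337, 0, 0, 0, 1]
    - [0.37, 0.007, 0.337, 0, 0, 0, 1]
    - [0.37, 0.007, 0.337, 0, 0, 0, 1]
    - [0.185, 0.003, 0.169, 0, 0, 0, 1]
    - [0.185, 0.003, 0.169, 0, 0, 0, 1]
    - [0.185, 0.003, 0.169, 0, 0, 0, 1]
    - [0, 0, 0, 0, 0, 0, 1]

```text
t: 10.7
position: [0.5179, 0.2466, 0.2777]
ee_rot: [0.403, -0.08, 0.911, 0.028]
contact_force: [1.0, 0.0, -0.3]
opening: 0.0092
gripper_force: 51.3
```

```bash
python3 f.py; python3 k.py k4.png
```

```text
[0.5179 0.2466 0.2777] [ 0.729  0.116 -0.674] [-0.169  0.986 -0.013] [0.504  0.2444 0.2905] [ 0.289 -0.01   1.921 -0.243  0.415 -1.276] [ 0.97  0.02 -0.27]
[0.5179 0.2466 0.2777] [0.504  0.2444 0.2905] [[-0.663, -0.169, 0.729], [-0.123, 0.986, 0.116], [-0.738, -0.013, -0.674]]
141 177
203 197
```

View pics/k4.png

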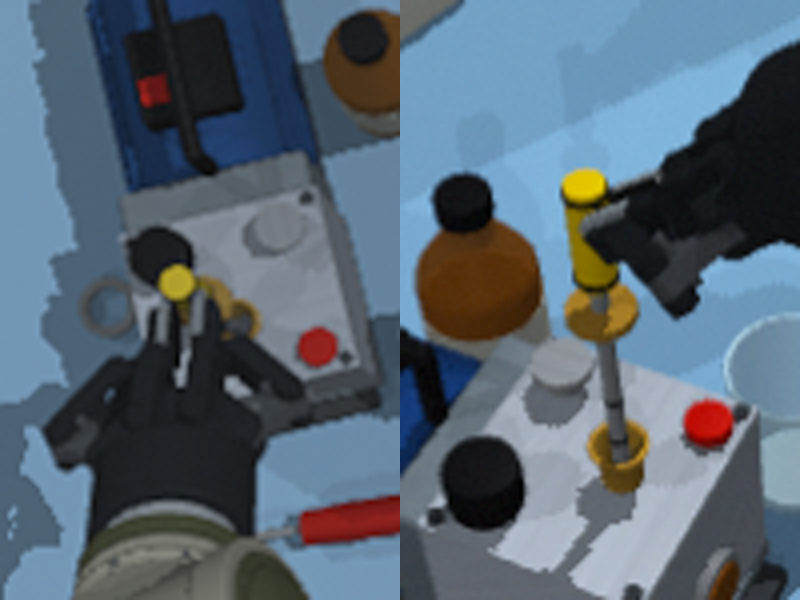

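The tip shows inside the mouth, at about crop (617,460), and the forces are small. I'll go on slowly and watch the force.

send_rows:
  steps:
    - [0.118, 0.002, 0.108, 0, 0, 0, 1]
    - [0.118, 0.002, 0.108, 0, 0, 0, 1]
    - [0.118, 0.002, 0.108, 0, 0, 0, 1]
    - [0.118, 0.002, 0.108, 0, 0, 0, 1]
    - [0.118, 0.002, 0.108, 0, 0, 0, 1]
    - [0, 0, 0, 0, 0, 0, 1]

```text
t: 11.4
position: [0.5179, 0.2466, 0.2576]
ee_rot: [0.402, -0.08, 0.912, 0.028]
contact_force: [-0.2, -1.5, -0.2]
opening: 0.0094
gripper_force: 51.3
```

```bash
sed -i 's/, \?s\[.contact_force.\].*/,s["contact_force"].round(2),s["torque"].round(3))/' f.py; python3 f.py; cat > q.py <<'E'
from m import *
s,t=grab_frame('side'),grab_frame('top');p,Q,_=pose();g=p-.019*Q.as_matrix()[:,2]
# colour blobs: grip + collar in side
f=s['frame'];h=cv2.cvtColor(f,cv2.COLOR_RGB2HSV)
print([ (l,[(np.round(np.array(m['centre'])*[640,480],1).tolist(),round(m['score'],2)) for m in mark_of(s,l)][:1]) for l in('dipstick','grip','tip')])
for nz in(0,):
    o=np.array([.5016,.2451,g[2]-.0515]);print('pred collar/grip/top',proj(s,o+[0,0,.003]),proj(s,o+[0,0,.049]),proj(s,o+[0,0,.077]),'top cam end',proj(t,o+[0,0,.077]))
y=(h[...,0]>24)&(h[...,0]<34)&(h[...,1]>180)&(h[...,2]>90)
ys,xs=np.nonzero(y[200:330,220:290]);print('yellow',len(xs),xs.min()+220,xs.max()+220,ys.min()+200,ys.max()+200)
E
python3 q.py
```

```text
[0.5179 0.2466 0.2576] [ 0.729  0.116 -0.674] [-0.169  0.986 -0.013] [0.504  0.2444 0.2704] [ 0.289  0.013  1.955 -0.278  0.361 -1.238] [-0.19 -1.54 -0.22] [-0.102  0.463  0.002]
[('dipstick', [([255.3, 284.6], 0.76)]), ('grip', [([247.3, 262.7], 0.74)]), ('tip', [])]
pred collar/grip/top [[254.53930994 282.9537983 ]] [[252.10009732 264.75343696]] [[250.51902149 252.91962024]] top cam end [[186.62588992 249.18653592]]
yellow 160 245 257 249 276
```

send_rows:
  steps:
    - [0.177, -0.017, 0.162, 0, 0, 0, 1]
    - [0.177, 0.003, 0.162, 0, 0, 0, 1]
    - [0.177, 0.003, 0.162, 0, 0, 0, 1]
    - [0.177, 0.003, 0.162, 0, 0, 0, 1]
    - [0, 0, 0, 0, 0, 0, 1]

```text
t: 12.15
position: [0.5179, 0.246, 0.2331]
ee_rot: [0.402, -0.08, 0.912, 0.028]
contact_force: [-0.6, 0.6, -0.8]
opening: 0.0086
gripper_force: 51.4
```

```bash
python3 f.py
```

```text
[0.5179 0.246  0.2331] [ 0.729  0.116 -0.675] [-0.169  0.986 -0.013] [0.504  0.2438 0.2459] [ 0.288  0.044  1.993 -0.336  0.295 -1.178] [-0.57  0.65 -0.75] [-0.08   0.446 -0.016]
```

send_rows:
  steps:
    - [0.177, 0.003, 0.162, 0, 0, 0, 1]
    - [0.177, 0.003, 0.162, 0, 0, 0, 1]
    - [0.177, 0.003, 0.162, 0, 0, 0, 1]
    - [0.177, 0.003, 0.162, 0, 0, 0, 1]
    - [0.118, 0.002, 0.108, 0, 0, 0, 1]
    - [0.06, 0, 0.054, 0, 0, 0, 1]
    - [0, 0, 0, 0, 0, 0, 1]

```text
t: 12.85
position: [0.5182, 0.2461, 0.2041]
ee_rot: [0.403, -0.08, 0.911, 0.028]
contact_force: [-0.5, 0.3, -0.9]
opening: 0.0093
gripper_force: 51.4
```

```bash
python3 f.py
```

```text
[0.5182 0.2461 0.2041] [ 0.73   0.116 -0.674] [-0.169  0.986 -0.013] [0.5043 0.2439 0.2169] [ 0.288  0.089  2.033 -0.466  0.215 -1.043] [-0.52  0.32 -0.85] [-0.064  0.414 -0.003]
```

send_rows:
  steps:
    - [0.06, 0, 0.054, 0, 0, 0, 1]
    - [0.06, 0, 0.054, 0, 0, 0, 1]
    - [0.06, 0, 0.054, 0, 0, 0, 1]
    - [0.03, 0, 0.027, 0, 0, 0, 1]
    - [0, 0, 0, 0, 0, 0, 1]

```text
t: 13.35
position: [0.5182, 0.246, 0.1972]
ee_rot: [0.403, -0.08, 0.911, 0.028]
contact_force: [0.4, -0.1, -0.6]
opening: 0.009
gripper_force: 51.4
```

send_rows:
  steps:
    - [0.03, 0, 0.027, 0, 0, 0, 1]
    - [0, 0, 0, 0, 0, 0, 1]

```text
t: 13.55
position: [0.5182, 0.246, 0.1962]
ee_rot: [0.403, -0.08, 0.911, 0.028]
contact_force: [0.2, -0.4, -1.0]
opening: 0.009
gripper_force: 51.4
```

send_rows:
  steps:
    - [0.03, 0, 0.027, 0, 0, 0, 1]
    - [0, 0, 0, 0, 0, 0, 1]

```text
t: 13.75
position: [0.5182, 0.246, 0.1952]
ee_rot: [0.403, -0.08, 0.911, 0.028]
contact_force: [-0.0, -0.3, -1.3]
opening: 0.0092
gripper_force: 51.4
```

send_rows:
  steps:
    - [0.03, 0, 0.027, 0, 0, 0, 1]
    - [0, 0, 0, 0, 0, 0, 1]

```text
t: 13.95
position: [0.5182, 0.246, 0.1941]
ee_rot: [0.403, -0.08, 0.911, 0.028]
contact_force: [0.4, -0.3, -0.4]
opening: 0.0091
gripper_force: 51.4
```

```bash
python3 f.py; python3 k.py k5.png
```

```text
[0.5182 0.246  0.1941] [ 0.73   0.116 -0.674] [-0.169  0.986 -0.013] [0.5043 0.2438 0.2069] [ 0.287  0.105  2.047 -0.535  0.188 -0.973] [ 0.4  -0.3  -0.38] [-0.09   0.487  0.001]
[0.5182 0.246  0.1941] [0.5043 0.2438 0.2069] [[-0.663, -0.169, 0.73], [-0.123, 0.986, 0.116], [-0.739, -0.013, -0.674]]
141 177
203 197
```

View pics/k5.png

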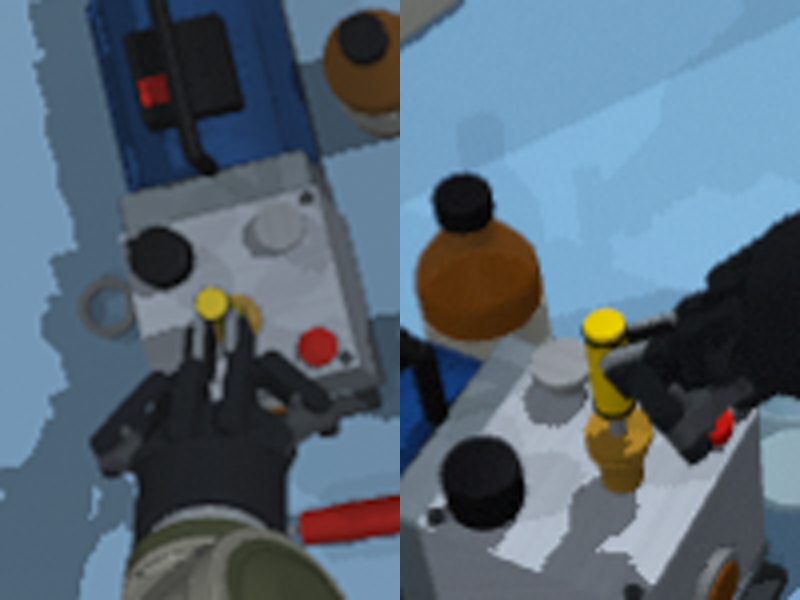

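The collar is almost on the rim, at crop (618,440), and the stick is upright in the tube. I'll creep on until the force rises. That was the tenth and last picture.

send_rows:
  steps:
    - [0.03, 0, 0.027, 0, 0, 0, 1]
    - [0, 0, 0, 0, 0, 0, 1]

```text
t: 14.25
position: [0.5182, 0.246, 0.1932]
ee_rot: [0.403, -0.08, 0.911, 0.028]
contact_force: [0.8, -0.3, -0.8]
opening: 0.0091
gripper_force: 51.4
```

send_rows:
  steps:
    - [0.03, 0, 0.027, 0, 0, 0, 1]
    - [0, 0, 0, 0, 0, 0, 1]

```text
t: 14.45
position: [0.5182, 0.246, 0.1921]
ee_rot: [0.403, -0.08, 0.911, 0.028]
contact_force: [-0.4, -0.1, 0.0]
opening: 0.0091
gripper_force: 51.4
```

send_rows:
  steps:
    - [0.03, 0, 0.027, 0, 0, 0, 1]
    - [0, 0, 0, 0, 0, 0, 1]

```text
t: 14.65
position: [0.5182, 0.2459, 0.1911]
ee_rot: [0.403, -0.08, 0.911, 0.028]
contact_force: [-0.5, -0.5, -0.3]
opening: 0.009
gripper_force: 51.4
```

send_rows:
  steps:
    - [0.03, 0, 0.027, 0, 0, 0, 1]
    - [0, 0, 0, 0, 0, 0, 1]

```text
t: 14.85
position: [0.5184, 0.2461, 0.1907]
ee_rot: [0.403, -0.08, 0.911, 0.029]
contact_force: [-0.0, 0.1, 0.2]
opening: 0.0092
gripper_force: 51.6
```

send_rows:
  steps:
    - [0.02, 0, 0.018, 0, 0, 0, 1]
    - [0, 0, 0, 0, 0, 0, 1]

```text
t: 15.05
position: [0.5187, 0.2463, 0.1906]
ee_rot: [0.404, -0.08, 0.911, 0.029]
contact_force: [-1.7, -0.4, 4.7]
opening: 0.0091
gripper_force: 52.6
```

send_rows:
  steps:
    - [0.02, 0, 0.018, 0, 0, 0, 1]
    - [0, 0, 0, 0, 0, 0, 1]

```text
t: 15.25
position: [0.519, 0.2465, 0.1906]
ee_rot: [0.405, -0.08, 0.91, 0.029]
contact_force: [-1.9, 0.6, 8.8]
opening: 0.009
gripper_force: 53.2
```

The z reading has stopped and there is about 9 N upward: the collar is seated. Pausing.

send_rows:
  steps:
    - [0, 0, 0, 0, 0, 0, 1]
    - [0, 0, 0, 0, 0, 0, 1]
    - [0, 0, 0, 0, 0, 0, 1]
    - [0, 0, 0, 0, 0, 0, 1]
    - [0, 0, 0, 0, 0, 0, 1]
    - [0, 0, 0, 0, 0, 0, 1]
    - [0, 0, 0, 0, 0, 0, 1]
    - [0, 0, 0, 0, 0, 0, 1]
    - [0, 0, 0, 0, 0, 0, 1]
    - [0, 0, 0, 0, 0, 0, 1]

```text
t: 16.25
position: [0.519, 0.2465, 0.1906]
ee_rot: [0.405, -0.08, 0.911, 0.029]
contact_force: [-1.3, 0.1, 7.4]
opening: 0.0095
gripper_force: 53.1
```

```bash
python3 f.py; cat > r.py <<'E'
from h import *
p,Q,s=pose();print('up',Q.inv().apply([0,0,1]).round(3))
E
python3 r.py
```

```text
[0.519  0.2465 0.1906] [ 0.732  0.118 -0.671] [-0.169  0.985 -0.012] [0.5051 0.2442 0.2033] [ 0.287  0.113  2.052 -0.58   0.174 -0.927] [-1.34  0.14  7.38] [ 0.135 -0.463  0.115]
up [-0.741 -0.012 -0.671]
```

send_rows:
  steps:
    - [-0.1, 0, -0.09, 0, 0, 0, 1]
    - [-0.3, -0.005, -0.272, 0, 0, 0, 1]
    - [-0.4, -0.006, -0.363, 0, 0, 0, 1]
    - [-0.4, -0.006, -0.363, 0, 0, 0, 1]
    - [-0.4, -0.006, -0.363, 0, 0, 0, 1]
    - [-0.4, -0.006, -0.363, 0, 0, 0, 1]

```text
t: 16.85
position: [0.5179, 0.246, 0.2562]
ee_rot: [0.402, -0.08, 0.912, 0.028]
contact_force: [-0.2, 0.6, -1.1]
opening: 0.0093
gripper_force: 51.4
```

```bash
python3 f.py
```

```text
[0.5179 0.246  0.2562] [ 0.729  0.116 -0.675] [-0.169  0.986 -0.013] [0.504  0.2438 0.2691] [ 0.288  0.014  1.957 -0.276  0.358 -1.241] [-0.17  0.59 -1.14] [-0.094  0.419  0.004]
```

send_rows:
  steps:
    - [-0.4, -0.006, -0.363, 0, 0, 0, 1]
    - [-0.4, -0.006, -0.363, 0, 0, 0, 1]
    - [-0.4, -0.006, -0.363, 0, 0, 0, 1]
    - [-0.4, -0.006, -0.363, 0, 0, 0, 1]
    - [-0.4, -0.006, -0.363, 0, 0, 0, 1]
    - [-0.4, -0.006, -0.363, 0, 0, 0, 1]
    - [-0.4, -0.006, -0.363, 0, 0, 0, 1]
    - [0, 0, 0, 0, 0, 0, 1]

```text
t: 17.65
position: [0.5187, 0.2464, 0.3523]
ee_rot: [0.404, -0.08, 0.911, 0.029]
contact_force: [-0.3, -0.5, -1.1]
opening: 0.0088
gripper_force: 51.4
```

```bash
cat > u.py <<'E'
from h import *
import sys
p,Q,s=pose();print(p.round(4),s['joints'].round(3),s['contact_force'].round(2))
Q2=tool(96.5,42.4);zz=float(sys.argv[1]);h=np.array([np.cos(np.radians(96.5)),np.sin(np.radians(96.5)),0])
g=np.array([.525,-.215,zz])-.148*h;print(g)
rows(g+.019*Q2.as_matrix()[:,2],Q2,int(sys.argv[2]) if len(sys.argv)>2 else None)
E
python3 u.py .28
```

```text
[0.5187 0.2464 0.3523] [ 0.288 -0.071  1.782 -0.168  0.608 -1.362] [-0.34 -0.53 -1.15]
[ 0.54175408 -0.36204863  0.28      ]
23 rows of [-0.759, -0.95, -0.004, 0.039, 0.648, 0.962]
 path [0.608 0.1   0.409] [ 0.651 -0.075  0.396] [ 0.622 -0.242  0.333] [ 0.5403 -0.3494  0.266 ]
```

send_rows:
  steps:
    - [-0.38, -0.475, 0, 0.02, 0.324, 0.481, 1]
    - [-0.759, -0.95, -0.004, 0.039, 0.648, 0.962, 1]
    - [-0.759, -0.95, -0.004, 0.039, 0.648, 0.962, 1]
    - [-0.759, -0.95, -0.004, 0.039, 0.648, 0.962, 1]
    - [-0.759, -0.95, -0.004, 0.039, 0.648, 0.962, 1]
    - [-0.759, -0.95, -0.004, 0.039, 0.648, 0.962, 1]
    - [-0.759, -0.95, -0.004, 0.039, 0.648, 0.962, 1]
    - [-0.759, -0.95, -0.004, 0.039, 0.648, 0.962, 1]
    - [-0.759, -0.95, -0.004, 0.039, 0.648, 0.962, 1]
    - [-0.759, -0.95, -0.004, 0.039, 0.648, 0.962, 1]

```text
t: 18.65
position: [0.6407, -0.0025, 0.4061]
ee_rot: [0.136, 0.251, 0.949, 0.137]
contact_force: [0.6, -0.1, 0.4]
opening: 0.0093
gripper_force: 51.7
```

```bash
python3 u.py .28
```

```text
[ 0.6407 -0.0025  0.4061] [-0.317  0.329  1.007  0.288  1.542 -1.342] [ 0.58 -0.08  0.43]
[ 0.54175408 -0.36204863  0.28      ]
13 rows of [-0.781, -0.98, -0.011, 0.039, 0.67, 0.995]
 path [ 0.65  -0.124  0.38 ] [ 0.634 -0.21   0.347] [ 0.597 -0.287  0.307] [ 0.5403 -0.3493  0.266 ]
```

send_rows:
  steps:
    - [-0.781, -0.98, -0.011, 0.039, 0.67, 0.995, 1]
    - [-0.781, -0.98, -0.011, 0.039, 0.67, 0.995, 1]
    - [-0.781, -0.98, -0.011, 0.039, 0.67, 0.995, 1]
    - [-0.781, -0.98, -0.011, 0.039, 0.67, 0.995, 1]
    - [-0.781, -0.98, -0.011, 0.039, 0.67, 0.995, 1]
    - [-0.781, -0.98, -0.011, 0.039, 0.67, 0.995, 1]
    - [-0.781, -0.98, -0.011, 0.039, 0.67, 0.995, 1]
    - [-0.781, -0.98, -0.011, 0.039, 0.67, 0.995, 1]
    - [-0.781, -0.98, -0.011, 0.039, 0.67, 0.995, 1]
    - [-0.781, -0.98, -0.011, 0.039, 0.67, 0.995, 1]

```text
t: 19.65
position: [0.5971, -0.2869, 0.3066]
ee_rot: [-0.18, 0.552, 0.782, 0.224]
contact_force: [0.4, -0.4, -0.6]
opening: 0.0092
gripper_force: 53.5
```

```bash
python3 u.py .18
```

```text
[ 0.5971 -0.2869  0.3066] [-0.787  0.932  0.334  0.497  2.272 -0.88 ] [ 0.35 -0.42 -0.64]
[ 0.54175408 -0.36204863  0.18      ]
5 rows of [-0.951, -0.66, 0.627, 0.024, 0.399, 0.596]
 path [ 0.579 -0.315  0.25 ] [ 0.567 -0.328  0.222] [ 0.555 -0.339  0.194] [ 0.5403 -0.3493  0.166 ]
```

send_rows:
  steps:
    - [-0.951, -0.66, 0.627, 0.024, 0.399, 0.596, 1]
    - [-0.951, -0.66, 0.627, 0.024, 0.399, 0.596, 1]
    - [-0.951, -0.66, 0.627, 0.024, 0.399, 0.596, 1]
    - [-0.951, -0.66, 0.627, 0.024, 0.399, 0.596, 1]
    - [-0.951, -0.66, 0.627, 0.024, 0.399, 0.596, 1]
    - [0, 0, 0, 0, 0, 0, 1]
    - [0, 0, 0, 0, 0, 0, 1]

```text
t: 20.35
position: [0.5415, -0.3487, 0.1678]
ee_rot: [-0.268, 0.62, 0.697, 0.241]
contact_force: [0.5, 0.3, 0.9]
opening: 0.0091
gripper_force: 57.0
```

```bash
python3 u.py .18; cat > v.py <<'E'
from m import *
s,t=grab_frame('side'),grab_frame('top');p,Q,_=pose();g=p-.019*Q.as_matrix()[:,2]
h=np.array([np.cos(np.radians(96.5)),np.sin(np.radians(96.5)),0])
for l,k in (('tip',.148),('dipstick',.048),('grip',0)):
    for n,c in (('s',s),('t',t)):
        print(l,n,'pred',proj(c,g+k*h)[0].round(1),[(np.round(np.array(m['centre'])*[640,480],1).tolist(),round(m['score'],2)) for m in mark_of(c,l)][:3])
cv2.imwrite('pics/fin.png',s['frame'][:,:,::-1])
for n,c in (('s',s),('t',t)):
    H=cv2.cvtColor(c['frame'],cv2.COLOR_RGB2HSV);y=((H[...,0]>12)&(H[...,0]<34)&(H[...,1]>150)&(H[...,2]>80)).astype(np.uint8)
    N,_,st,ce=cv2.connectedComponentsWithStats(y)
    print(n,[(ce[i].round(1).tolist(),int(st[i,4])) for i in range(1,N) if st[i,4]>15])
E
python3 v.py
```

```text
[ 0.5415 -0.3487  0.1678] [-0.914  1.024  0.573  0.432  2.159 -0.904] [0.47 0.33 0.95]
[ 0.54175408 -0.36204863  0.18      ]
1 rows of [-0.062, -0.051, 0.041, 0.014, 0.042, 0.056]
 path [ 0.54  -0.349  0.166] [ 0.54  -0.349  0.166] [ 0.54  -0.349  0.166] [ 0.5403 -0.3493  0.166 ]
tip s pred [383.3 166. ] [([380.0, 172.5], 0.73), ([392.7, 167.5], 0.51), ([407.8, 135.0], 0.47)]
tip t pred [397.6 241.8] [([399.3, 240.6], 0.93), ([468.9, 216.2], 0.85)]
dipstick s pred [400.8 144.8] [([380.5, 172.1], 0.72), ([404.3, 146.4], 0.62), ([359.3, 158.9], 0.6)]
dipstick t pred [440.4 236.4] [([452.7, 181.9], 0.89), ([441.1, 236.7], 0.87)]
grip s pred [408.6 135.4] [([407.4, 135.9], 0.78), ([343.1, 159.3], 0.64), ([260.2, 353.3], 0.21)]
grip t pred [461.  233.8] [([460.4, 233.4], 0.79), ([443.8, 170.3], 0.66)]
s [([402.9, 144.2], 92), ([221.6, 264.7], 437), ([257.3, 309.3], 158), ([275.9, 368.4], 39)]
t [([240.3, 191.9], 170), ([459.9, 234.5], 87)]
```

```bash
cat > w.py <<'E'
from m import *
s,t=grab_frame('side'),grab_frame('top');p,Q,_=pose();g=p-.019*Q.as_matrix()[:,2]
print('tri tip',tri([s,t],[[380,172.5],[399.3,240.6]]),'g',g)
for n,c in (('s',s),('t',t)):
    for m in cut_out(c,'dipstick')[:3]:
        ys,xs=np.nonzero(m['region'])
        x0=(xs.mean(),ys.mean())
        if not (abs(x0[0]-(392 if n=='s' else 428))<25 and abs(x0[1]-(155 if n=='s' else 238))<20): continue
        P=np.c_[xs,ys];print(n,round(m['score'],2),len(xs))
        if n=='s':
            for r in range(ys.min(),ys.max()+1,3): q=xs[ys==r];print((r,q.min(),q.max()),end=' ')
        else:
            for r in range(xs.min(),xs.max()+1,4): q=ys[xs==r]; print((r,q.min(),q.max()) if len(q) else r,end=' ')
        print()
h=np.array([np.cos(np.radians(96.5)),np.sin(np.radians(96.5)),0])
for e in (0,3,6): # droop deg
    a=np.radians(e);d=np.cos(a)*h-np.sin(a)*np.array([0,0,1]);print(e,proj(s,[g+k*d for k in(.051,.1,.148)]).round(1).tolist(),proj(t,[g+k*d for k in(.051,.148)]).round(1).tolist())
E
python3 w.py
```

```text
tri tip [ 0.53562644 -0.22254053  0.15541661] g [ 0.54291215 -0.36140383  0.18238841]
s 0.78 190
(137, np.int64(406), np.int64(406)) (140, np.int64(403), np.int64(407)) (143, np.int64(398), np.int64(407)) (146, np.int64(397), np.int64(407)) (149, np.int64(397), np.int64(407)) (152, np.int64(396), np.int64(405)) (155, np.int64(394), np.int64(397)) (158, np.int64(391), np.int64(395)) (161, np.int64(389), np.int64(392)) (164, np.int64(387), np.int64(390)) (167, np.int64(386), np.int64(386)) 
t 0.73 386
(399, np.int64(241), np.int64(242)) (403, np.int64(241), np.int64(243)) (407, np.int64(240), np.int64(243)) (411, np.int64(240), np.int64(242)) (415, np.int64(239), np.int64(242)) (419, np.int64(239), np.int64(241)) (423, np.int64(238), np.int64(241)) (427, np.int64(238), np.int64(240)) (431, np.int64(238), np.int64(240)) (435, np.int64(237), np.int64(239)) (439, np.int64(232), np.int64(240)) (443, np.int64(233), np.int64(243)) (447, np.int64(235), np.int64(238)) (451, np.int64(232), np.int64(240)) (455, np.int64(232), np.int64(239)) (459, np.int64(231), np.int64(239)) (463, np.int64(231), np.int64(239)) (467, np.int64(232), np.int64(234)) (471, np.int64(231), np.int64(233)) 
0 [[400.6, 145.9], [392.2, 156.1], [383.6, 166.5]] [[439.2, 237.0], [397.7, 242.2]]
3 [[400.5, 146.9], [392.0, 157.9], [383.3, 169.2]] [[438.9, 237.1], [397.2, 242.7]]
6 [[400.4, 147.7], [391.8, 159.6], [383.0, 171.7]] [[438.7, 237.3], [396.8, 243.1]]
```

```bash
cat > x.py <<'E'
from m import *
s,t=grab_frame('side'),grab_frame('top');p,Q,_=pose();g=p-.019*Q.as_matrix()[:,2]
def edge(c,L):
    m=[m['region'] for m in cut_out(c,'dipstick') if abs(np.argwhere(m['region']).mean(0)[::-1]-L).max()<25]
    return m[0] if m else None
ms,mt=edge(s,[398,150]),edge(t,[430,238])
S=[(np.nonzero(ms[r])[0].mean(),r) for r in range(154,167)]
T=[(c,np.nonzero(mt[:,c])[0].mean()) for c in range(401,437)]
ys,xs=np.nonzero(ms);i=ys.argmax();st=(xs[i],ys[i]+.5);ys,xs=np.nonzero(mt);i=xs.argmin();tt=(xs[i]-.5,ys[xs==xs[i]].mean());print(st,tt)
def D(v): return np.array([-np.sin(v[3])*np.cos(v[4]),np.cos(v[3])*np.cos(v[4]),-np.sin(v[4])])
def f(v):
    d=D(v);r=[]
    for c,L,tp in((s,S,st),(t,T,tt)):
        a,b=proj(c,[v[:3],v[:3]-.1*d]);n=np.array([-(b-a)[1],(b-a)[0]])/np.linalg.norm(b-a)
        r+=list((np.array(L)-a)@n/np.sqrt(len(L))*2)+list(np.array(tp)-a)
    return np.array(r)
r=least_squares(f,np.r_[.525,-.215,.18,.11,0]);d=D(r.x);print('tip',r.x[:3].round(4),'yaw,droop deg',np.degrees(r.x[3:]).round(2),r.cost)
w=g-r.x[:3];print('g rel: along',(w@d).round(4),'off',(w-(w@d)*d).round(4))
E
python3 x.py
```

```text
(np.int64(382), np.float64(171.5)) (np.float64(397.5), np.float64(241.0))
tip [ 0.5301 -0.2175  0.1642] yaw,droop deg [2.86 6.97] 0.667043885137572
g rel: along -0.1456 off [0.0055 0.0003 0.0003]
```

```bash
cat > y.py <<'E'
from h import *
s=grab_frame('side');save(s,'y.png')
H=cv2.cvtColor(s['frame'],cv2.COLOR_RGB2HSV)
print('saturation/26, cols 372..412')
for r in range(138,182,1): print(r,''.join(str(min(9,int(v)//20)) for v in H[r,372:413,1]),''.join(str(int(v)//26) for v in H[r,372:413,2]))
E
python3 y.py
```

```text
saturation/26, cols 372..412
138 55555555555555555555555555530010799922111 77777777777777777777653333322221344423333
139 55555555555555555555555555540106999821112 77777777777777777776533333332212322323333
140 55555555555555555555555555551069999722111 77777777777777777765333333332223543222333
141 55555555555555555555555555214599999931212 77777777777777777763333333333334455322333
142 55555555555555555555555551669999789952121 77777777777777777763333333345544344432333
143 55555555555555555555555535999999749951111 77777777777777777644444433434433333432333
144 55555555555555555555555529999999999952111 77777777777777777444444323333333333432333
145 55555555555555555555555499999999999932111 77777777777777777444444333333333333323333
146 55555555555555555555555399997799999601121 77777777777777776444444333333333333222333
147 55555555555555555555555399962189999711121 77777777777777775444444333333333333222333
148 55555555555555555555555479601049999711222 77777777777777776444444433333323333222333
149 55555555555555555555555515011049999522211 77777777777777774444444433453223333232333
150 55555555555
[... 2100 characters left out ...]
 55555555555555555555555555555555555555111 88888888888888888888888888888888888887223
175 55555555555555555555555555555555555555121 78888888888888888888888888888888888887233
176 55555555555555555555555555555555555555111 78888888888888888888888888888888888887233
177 55555555555555555555555555555555555555222 78888888888888888888888888888888888887233
178 55555555555555555555555555555555555555212 78888888888888888888888888888888888887233
179 55555555555555555555555555555555555555221 77888888888888888888888888888888888887223
180 55555555555555555555555555555555555555021 77888888888888888888888888888888888887323
181 55555555555555555555555555555555555555121 77888888888888888888888888888888888887333
```

The pixel printout shows the tip at (382.8,172.3) and the collar at (400.5,147.3), which is roughly 6° of droop. I'll tighten the grip and level the rod.

```bash
sed 's/42.4/48.4/' u.py > u2.py; python3 u2.py .18
```

```text
[ 0.5413 -0.3489  0.1681] [-0.914  1.024  0.573  0.431  2.159 -0.904] [ 0.35 -0.38 -0.72]
[ 0.54175408 -0.36204863  0.18      ]
2 rows of [0.007, -0.021, 0.025, 0.005, 0.681, 0.025]
 path [ 0.541 -0.348  0.168] [ 0.54  -0.348  0.167] [ 0.54  -0.348  0.167] [ 0.5401 -0.3479  0.1674]
```

send_rows:
  steps:
    - [0, 0, 0, 0, 0, 0, 1]
    - [0.004, -0.01, 0.012, 0.003, 0.34, 0.012, 1]
    - [0.004, -0.01, 0.012, 0.003, 0.34, 0.012, 1]
    - [0.004, -0.01, 0.012, 0.003, 0.34, 0.012, 1]
    - [0.004, -0.01, 0.012, 0.003, 0.34, 0.012, 1]
    - [0, 0, 0, 0, 0, 0, 1]
    - [0, 0, 0, 0, 0, 0, 1]
    - [0, 0, 0, 0, 0, 0, 1]
  newtons: 90

```text
t: 22.0
position: [0.5403, -0.3478, 0.1677]
ee_rot: [-0.306, 0.607, 0.681, 0.273]
contact_force: [0.7, 0.5, 0.0]
opening: 0.0002
gripper_force: 0.0
```

```bash
python3 u2.py .18; cat > z.py <<'E'
from h import *
from scipy.optimize import least_squares
s,t=grab_frame('side'),grab_frame('top');p,Q,_=pose();g=p-.019*Q.as_matrix()[:,2]
for n,f,(r0,r1,c0,c1) in (('s',s,(136,182,372,413)),('t',t,(226,252,388,445))):
    H=cv2.cvtColor(f['frame'],cv2.COLOR_RGB2HSV);print(n)
    for r in range(r0,r1): print(r,''.join(str(min(9,int(v)//20)) for v in H[r,c0:c1,1]))
h=np.array([np.cos(np.radians(96.5)),np.sin(np.radians(96.5)),0])
for e in (-3,0,3,6):
    a=np.radians(e);d=np.cos(a)*h-np.sin(a)*np.array([0,0,1]);print(e,proj(s,[g+k*d for k in(.051,.1,.148)]).round(1).tolist(),proj(t,[g+k*d for k in(.051,.148)]).round(1).tolist())
E
python3 z.py
```

```text
[ 0.5403 -0.3478  0.1677] [-0.928  1.094  0.491  0.51   2.26  -0.859] [0.69 0.52 0.01]
[ 0.54175408 -0.36204863  0.18      ]
1 rows of [-0.013, -0.008, 0.006, -0.002, 0.009, 0.008]
 path [ 0.54  -0.348  0.167] [ 0.54  -0.348  0.167] [ 0.54  -0.348  0.167] [ 0.5401 -0.3479  0.1674]
s
136 55555555555555555555555555401000014222212
137 55555555555555555555555555520110104222211
138 55555555555555555555555555530010014212112
139 55555555555555555555555555541001004221211
140 55555555555555555555555555551000003211111
141 55555555555555555555555555554201110221122
142 55555555555555555555555555555410000121222
143 55555555555555555555555555555530001121211
144 55555555555555555555555555555552011012111
145 55555555555555555555555555555554201021111
146 55555555555555555555555555555555421021121
147 55555555555555555555555555555555553112111
148 55555555555555555555555555555555555311121
149 55555555555555555555555555555555555421111
150 55555555555555555555555555555555555421112
151 55555555555555555555555555555555555511112
152 55555555555555555555555555555555555512112
153 555555555555555555555555555555
[... 2550 characters left out ...]
33210000000000011000111111167311112079740354444444444
247 333332110001000000000100011111047601113413544444444444444
248 333321000000000000000000011111115641112343444444444444444
249 333100000000000100000000001111104760111344444444444444444
250 331000000000000100000011000111101574111244444444444444444
251 210000000000000000001000100011111376011244444444444444444
-3 [[401.1, 145.7], [392.9, 154.9], [384.3, 164.5]] [[439.5, 237.3], [398.4, 242.3]]
0 [[401.0, 146.7], [392.6, 156.8], [384.0, 167.3]] [[439.2, 237.5], [397.7, 242.8]]
3 [[400.8, 147.6], [392.4, 158.6], [383.7, 169.9]] [[438.9, 237.7], [397.2, 243.2]]
6 [[400.7, 148.4], [392.2, 160.3], [383.4, 172.5]] [[438.7, 237.8], [396.9, 243.7]]
```

The firmer grip squeezed the dipstick out and it dropped. I need to find it and pick it up again, more gently.

```bash
cat > aa.py <<'E'
from h import *
s,t=grab_frame('side'),grab_frame('top');save(s,'drop_s.png');save(t,'drop_t.png')
for l in ('tip','dipstick','grip'):
    for n,c in (('s',s),('t',t)):
        print(l,n,[(np.round(np.array(m['centre'])*[640,480],1).tolist(),round(m['score'],2)) for m in mark_of(c,l)][:3])
for n,f,(r0,r1,c0,c1) in (('s',s,(168,235,360,420)),('t',t,(230,275,405,465))):
    H=cv2.cvtColor(f['frame'],cv2.COLOR_RGB2HSV);print(n)
    for r in range(r0,r1): print(r,''.join('Y' if 18<=a[0]<=34 and a[1]>140 else 'o' if 8<=a[0]<18 and a[1]>110 else '#' if a[2]<60 else str(min(9,int(a[2])//26)) if a[1]<60 else '.' for a in H[r,c0:c1].astype(int)))
E
python3 aa.py
```

```text
tip s [([388.3, 229.0], 0.57), ([390.2, 168.7], 0.47)]
tip t [([469.4, 217.8], 0.59)]
dipstick s [([393.5, 197.2], 0.71), ([358.0, 161.3], 0.5)]
dipstick t [([419.1, 246.9], 0.76), ([454.9, 184.8], 0.51), ([337.6, 263.7], 0.41)]
grip s [([394.7, 181.1], 0.83), ([340.6, 158.6], 0.76), ([315.1, 380.3], 0.66)]
grip t [([445.9, 167.8], 0.7), ([438.2, 236.8], 0.65)]
s
168 .................................................22333333444
169 .................................................22333333344
170 .................................................22333333344
171 .................................................32333333444
172 ....................................344..........32333333444
173 ...................................YYYY..........32333333334
174 ..................................YYYYYY.........32333333344
175 ..................................YYYYYY3........43333333344
176 .................................5YYYYYY5.........2333333334
177 ..................................YYYYYY..........2333333344
178 .................................YYYYYYY..........2333333334
179 ...............
[... 5847 characters left out ...]
4444444444333.....................................
265 555555544444444444444333....................................
266 555555554444444444444433....................................
267 555555555444444444444443....................................
268 5555555555444444444444433...................................
269 5555555555544444444444443...................................
270 55555555555544444444444443..................................
271 555555555555444444444444443.................................
272 5555555555554444444444444443................................
273 5555555555555544444444444444................................
274 55555555555555544444444444443..............................3
```

```bash
cat > bb.py <<'E'
from m import *
s,t=grab_frame('side'),grab_frame('top')
P={-.077:([397,174],[446.3,236.5]),-.021:([394.8,189],[428.7,243.3]),-.003:([393.6,196],[421,247.7])}
for k,(a,b) in P.items(): print(k,tri([s,t],[a,b]).round(4))
def D(v): return np.array([np.cos(v[3])*np.cos(v[4]),np.sin(v[3])*np.cos(v[4]),-np.sin(v[4])])
def f(v): return np.ravel([proj(c,v[:3]+(k+.049)*D(v))[0]-P[k][i] for k in P for i,c in((0,s),(1,t))])
r=least_squares(f,np.r_[.545,-.35,.05,1.9,0]);d=D(r.x);print('grip',r.x[:3].round(4),'az,droop',np.degrees(r.x[3:]).round(1),'tip',(r.x[:3]+.149*d).round(4),r.fun.round(1))
E
python3 bb.py
```

```text
-0.077 [ 0.5586 -0.3623  0.0551]
-0.021 [ 0.5418 -0.3214  0.0386]
-0.003 [ 0.5322 -0.3022  0.0321]
grip [ 0.5503 -0.3426  0.0448] az,droop [113.7  11.5] tip [ 0.4916 -0.2089  0.0152] [ 0.5  0.1  1.3 -1.3 -0.3  0.9 -1.3  1.3 -0.1 -0.9 -0.  -0.1]
```

```bash
cat > cc.py <<'E'
from h import *
import sys
off=float(sys.argv[1]);az=float(sys.argv[2]) if len(sys.argv)>2 else 113.7;g=np.array([.550,-.343,.045]);Q=tool(az,-11.5);z=Q.as_matrix()[:,2]
p,_,s=pose();print(p.round(4),s['joints'].round(3),s['contact_force'].round(2))
rows(g+(.023-off)*z,Q)
E
python3 cc.py .1
```

```text
[ 0.5402 -0.3479  0.1675] [-0.929  1.095  0.491  0.51   2.26  -0.859] [0.25 0.26 0.23]
13 rows of [-0.001, 0.018, 0.162, 0.096, -0.997, -0.286]
 path [ 0.541 -0.337  0.155] [ 0.541 -0.332  0.144] [ 0.542 -0.329  0.133] [ 0.5439 -0.3289  0.1205]
```

send_rows:
  steps:
    - [0, 0.018, 0.162, 0.096, -0.997, -0.286, 0.3]
    - [0, 0.018, 0.162, 0.096, -0.997, -0.286, 0.3]
    - [0, 0.018, 0.162, 0.096, -0.997, -0.286, 0.3]
    - [0, 0.018, 0.162, 0.096, -0.997, -0.286, 0.3]
    - [0, 0.018, 0.162, 0.096, -0.997, -0.286, 0.3]
    - [0, 0.018, 0.162, 0.096, -0.997, -0.286, 0.3]
    - [0, 0.018, 0.162, 0.096, -0.997, -0.286, 0.3]
    - [0, 0.018, 0.162, 0.096, -0.997, -0.286, 0.3]
    - [0, 0.018, 0.162, 0.096, -0.997, -0.286, 0.3]
    - [0, 0.018, 0.162, 0.096, -0.997, -0.286, 0.3]

```text
t: 23.6
position: [0.5423, -0.3286, 0.1331]
ee_rot: [-0.007, 0.573, 0.819, 0.022]
contact_force: [0.4, -0.8, 0.3]
opening: 0.0596
gripper_force: 0.0
```

send_rows:
  steps:
    - [0, 0.018, 0.162, 0.096, -0.997, -0.286, 0.3]
    - [0, 0.018, 0.162, 0.096, -0.997, -0.286, 0.3]
    - [0, 0.018, 0.162, 0.096, -0.997, -0.286, 0.3]
    - [0, 0, 0, 0, 0, 0, 0.3]

```text
t: 24.0
position: [0.5435, -0.3267, 0.1202]
ee_rot: [0.083, 0.543, 0.834, -0.055]
contact_force: [-0.2, 1.0, -0.2]
opening: 0.06
gripper_force: 0.0
```

```bash
python3 cc.py 0; cat > dd.py <<'E'
from h import *
s,t=grab_frame('side'),grab_frame('top')
for n,f,(r0,r1,c0,c1) in (('s',s,(170,200,385,412)),('t',t,(231,253,414,456))):
    H=cv2.cvtColor(f['frame'],cv2.COLOR_RGB2HSV);print(n)
    for r in range(r0,r1): print(r,''.join('Y' if 18<=a[0]<=34 and a[1]>140 else '#' if a[2]<60 else str(min(9,int(a[2])//26)) if a[1]<60 else '.' for a in H[r,c0:c1].astype(int)))
E
python3 dd.py
```

```text
[ 0.5435 -0.3267  0.1202] [-0.684  0.527  1.413 -0.107  1.027 -1.052] [-0.19  1.01 -0.19]
5 rows of [-0.018, -0.005, 0.802, -0.002, -0.003, 0.005]
 path [ 0.547 -0.335  0.081] [ 0.549 -0.339  0.062] [ 0.55  -0.343  0.042] [ 0.5519 -0.3472  0.0225]
s
170 ...........................
171 ...........7...............
172 ............556............
173 .........2YYYY.............
174 .........YYYYYY............
175 .........YYYYYY3...........
176 ........5YYYYYY5...........
177 .........YYYYYY............
178 ........YYYYYYY............
179 ........YYYYYYY............
180 ........YYYYYY.............
181 .......6YYYYYY.............
182 .......6YYYYYY6............
183 ........YYYYYY.............
184 .......YYYYYYY.............
185 .......YYYYYYY.............
186 .......YYYYYY..............
187 .......YYYYYY..............
188 ....5.4YYYYYY4.............
189 ...4343.YYYYY..............
190 ...3333333.Y...............
191 ...3333.454.4..............
192 6..33.YY....345............
193 445.YYYYYYYY.333...........
194 333YYYYYYYYYY.33...........
195 322YYYYYYYYYYY.............
196 333YYYY33.YYYY
[... 445 characters left out ...]
554333323433222222222222233333333333333444
239 543444322345.22222222222233333333333333344
240 434444443335..#222222222223333333333333333
241 3344444444453#Y.#2222222222233333333333333
242 334444444444.YYY.##22222222223333333333333
243 334444444554...YY##22222222222233333333333
244 344444444444443.YY##2222222222223333333333
245 3444444444444444.YY##222222222222233333333
246 3444444444444444544.####222222222223333333
247 44444444444444444554.###222222222222233333
248 4444444444444444444544.##22222222222223333
249 34444444444444444444554.####22222222222233
250 344444444444444444444454...###222222222222
251 4444444444444444444444445....##22222222222
252 344444444444444444444444445...###222222222
```

```bash
sed -i 's/\[.550,-.343,.045\]/[.553,-.349,.046]/' cc.py; python3 cc.py 0.01
```

```text
[ 0.544  -0.3285  0.1211] [-0.686  0.529  1.408 -0.105  1.03  -1.053] [-0.14  0.32  0.89]
4 rows of [-0.07, 0.0, 0.91, -0.0, -0.005, -0.001]
 path [ 0.549 -0.34   0.077] [ 0.552 -0.346  0.055] [ 0.554 -0.351  0.033] [ 0.554  -0.3514  0.0333]
```

send_rows:
  steps:
    - [-0.07, 0, 0.7, 0, 0, 0, 0.5]
    - [-0.07, 0, 0.7, 0, 0, 0, 0.5]
    - [-0.07, 0, 0.7, 0, 0, 0, 0.5]
    - [-0.04, 0, 0.7, 0, 0, 0, 0.5]
    - [-0.03, 0, 0.6, 0, 0, 0, 0.5]
    - [0, 0, 0.4, 0, 0, 0, 0.5]
    - [0, 0, 0.2, 0, 0, 0, 0.5]
    - [0, 0, 0, 0, 0, 0, 0.5]
  newtons: 25

```text
t: 24.9
position: [0.5545, -0.353, 0.0235]
ee_rot: [0.083, 0.544, 0.833, -0.055]
contact_force: [-0.1, -0.1, 0.1]
opening: 0.0428
gripper_force: 0.0
```

```bash
python3 cc.py 0; python3 dd.py | head -34
```

```text
[ 0.5545 -0.353   0.0235] [-0.706  0.686  1.421 -0.115  0.858 -1.052] [-0.14 -0.09  0.09]
1 rows of [-0.011, 0.009, 0.005, -0.009, -0.013, -0.001]
 path [ 0.555 -0.353  0.023] [ 0.555 -0.353  0.023] [ 0.555 -0.353  0.023] [ 0.5548 -0.3532  0.0235]
s
170 #####..............23333333
171 ###3#......6.......23333333
172 ###3#.......55.....32333333
173 ##23#.....YYYY.....33333333
174 ##23#....YYYYYY....42333333
175 ##23#....YYYYYY3....2333333
176 ##33....5YYYYYY5....2333333
177 ..32.....YYYYYY.....2333333
178 ..32....YYYYYYY.....2333333
179 ........YYYYYYY.....2333333
180 ........YYYYYY......2333333
181 .......6YYYYYY......3233333
182 .......5YYYYYY6.....3233333
183 ........YYYYYY......4233333
184 .......YYYYYYY.......233333
185 .......YYYYYYY.......333333
186 .......YYYYYY........233333
187 .......YYYYYY........223333
188 ....5.4YYYYYY4.......223333
189 ....343.YYYYY........223333
190 ...3333333.Y.........323333
191 ...3333.354.4........323333
192 ...3..YY....345......423333
193 344.YYYYYYYY.333......23333
194 333YYYYYYYYYY.23......23333
195 332YYYYYYYYYYY2.......23333
196 332YYYY33.YYYY........22333
197 332YYYY33.YYYY2.......22333
198 3322YY.332YYYY23......22333
199 33333..33.YY.222234...33333
t
231 54444444444.323333333333334444444444444444
232 5444444444..222333333333333444444444444444
```

send_rows:
  steps:
    - [0, 0, 0, 0, 0, 0, 0.65]
    - [0, 0, 0, 0, 0, 0, 0.75]
    - [0, 0, 0, 0, 0, 0, 0.85]
    - [0, 0, 0, 0, 0, 0, 0.9]
    - [0, 0, 0, 0, 0, 0, 0.9]
  newtons: 30

```text
t: 25.5
position: [0.5546, -0.3531, 0.0242]
ee_rot: [0.084, 0.544, 0.833, -0.055]
contact_force: [0.1, -0.3, 0.7]
opening: 0.0084
gripper_force: 0.2
```

```bash
python3 dd.py; python3 -c "
from h import *
s=grab_frame('side');t=grab_frame('top');p,Q,_=pose();z=Q.as_matrix()[:,2]
for k in(0,.019,.04): print(k,proj(s,p-k*z),proj(t,p-k*z))
save(s,'ee_s.png');save(t,'ee_t.png')"
```

```text
s
170 .......####2....###23333333
171 .......####3....###22333333
172 .......##22....####22333333
173 .......##33#.5.#2###2333333
174 .......##32YYYY#3###3333333
175 ......###32YYYY23###2333333
176 ......###3#YYYY23###2333333
177 .......##3#YYYY33###2333333
178 .........3#YYY#32###2233333
179 .........3YYYY#3.#..2233333
180 .........3YYYY#3....2333333
181 .........YYYYY.3....3333333
182 ........5YYYYYY5....4233333
183 ........YYYYYYY......233333
184 ........YYYYYYY......333333
185 ........YYYYYY.......233333
186 .......5YYYYYY5......233333
187 .......3YYYYYY5......233333
188 ....3...YYYYY........233333
189 ...43333YYYYY2.......233333
190 ...33333Y3.YY3.......323333
191 ...333..Y.3Y33.......423333
192 6..2.YYYYY.Y334.......23333
193 433.YYYYYYYYY333......23333
194 333YYYYYYYYYY.23......23333
195 322YYYYYYYYYYY........23333
196 322YYYY33.YYYY........22333
197 333.YYY333YYYY........22333
198 3332.YY332YYYY24......23333
199 33333..33.YY..22234...32333
t
231 54444444444.323333333333334444444444444444
232 5444444444..222333333333333444444444444444
233 5444444443.222223333333333344444444444
[... 390 characters left out ...]
3344444444444444444332223333333333344
243 542223334444444444444444443223333333333334
244 432223333344444444444444444332333333333333
245 322233333444444444444444444443333333333333
246 222333333334444444444444444444432333333333
247 233333333333344444444444444444443323333333
248 333333444433333344444444444444444432333333
249 333333444444444334444444444444444443333322
250 333334444444444444444444444444444444432222
251 333334444444444444444344444444444444443222
252 333344444444444444444433444444444444444332
0 [[395.69442562 185.38794577]] [[439.40480566 239.39621221]]
0.019 [[396.33167927 180.83545304]] [[439.95539297 238.92194414]]
0.04 [[397.05314544 175.67653633]] [[440.58189258 238.38229874]]
```

The fingertips end short of where I took them to be. The 9 mm opening was only a chord of the 18 mm grip, which explains why the stick slipped. I'll open, go about 17 mm deeper, and close again.

send_rows:
  steps:
    - [0, 0, 0, 0, 0, 0, 0.55]
    - [0, 0, 0, 0, 0, 0, 0.55]
    - [0, 0, 0.2, 0, 0, 0, 0.55]
    - [0, 0, 0.24, 0, 0, 0, 0.55]
    - [0, 0, 0.24, 0, 0, 0, 0.55]
    - [0, 0, 0, 0, 0, 0, 0.55]

```text
t: 26.3
position: [0.5555, -0.3559, 0.0059]
ee_rot: [0.083, 0.544, 0.833, -0.055]
contact_force: [0.4, 0.0, -0.2]
opening: 0.0382
gripper_force: 0.0
```

send_rows:
  steps:
    - [0, 0, 0, 0, 0, 0, 0.65]
    - [0, 0, 0, 0, 0, 0, 0.75]
    - [0, 0, 0, 0, 0, 0, 0.85]
    - [0, 0, 0, 0, 0, 0, 0.9]
    - [0, 0, 0, 0, 0, 0, 0.9]

```text
t: 26.8
position: [0.556, -0.3562, 0.0076]
ee_rot: [0.084, 0.544, 0.833, -0.055]
contact_force: [0.1, -0.3, -0.6]
opening: 0.0169
gripper_force: 29.3
```

```bash
python3 f.py;  python3 dd.py | head -31
```

```text
[ 0.556  -0.3562  0.0076] [ 0.08  -0.183 -0.98 ] [ 0.916  0.402 -0.   ] [ 0.5545 -0.3527  0.0262] [-0.709  0.713  1.42  -0.118  0.83  -1.051] [ 0.09 -0.27 -0.65] [ 0.128  0.058 -0.031]
s
170 ##########.......3233333333
171 ##########.......3233333333
172 #.########....67.#233333333
173 ....######.2YY...#333333333
174 .....#####.YYYYY2#233333333
175 .....#####YYYYYY##233333333
176 .....##22#YYYYYY##233333333
177 .....##32YYYYYYY#2233333333
178 ....###32YYYYYYY#3233333333
179 ....###3#YYYYYYY23223333333
180 ....###3#YYYYYYY23223333333
181 .....#23#YYYYYY#33#23333333
182 ......33YYYYYYY#32#23333333
183 .......3YYYYYYY#32#23333333
184 ........YYYYYYY#3..23333333
185 ........YYYYYYY....23333333
186 ........YYYYYY.....22333333
187 .......4YYYYYY5....33333333
188 ....4..3YYYYY......32333333
189 ...43454YYYYY#.....42333333
190 ...33333Y..YY.......2333333
191 ...33333.43.33......2333333
192 ...333......333.....2333333
193 3332.YYYYYYY.333....2333333
194 3332YYYYYYYYY.33....2333333
195 322.YYYYYYYYYY.4....3333333
196 333YYYYY..YYYYY.....3233333
197 333.YYY.33.YYYY.....4233333
198 3332.YY233.YYY.3.....333333
199 33333.Y333YYY.22234.3233333
```

Now the opening is 17 mm at 29 N, which is a proper grasp. I'll firm it up and lift.

```bash
cat > ff.py <<'E'
from h import *
import sys
p,Q,s=pose();print(p.round(4),s['opening'],s['joints'].round(3))
w=rows(p+[0,0,.06],Q,4)
L=float(sys.argv[1]) if len(sys.argv)>1 else 0
Q2=tool(96.5,L);h=np.array([np.cos(np.radians(96.5)),np.sin(np.radians(96.5)),0])
g=np.array([.526,-.22,.19])-.156*h
rows(g+.040*Q2.as_matrix()[:,2],Q2,start=w if len(sys.argv)<2 else None)
E
python3 ff.py
```

```text
[ 0.556  -0.3562  0.0075] 0.01682591768938913 [-0.709  0.713  1.42  -0.118  0.83  -1.051]
4 rows of [-0.12, -0.0, -0.588, 0.0, 0.0, 0.0]
 path [ 0.556 -0.356  0.038] [ 0.556 -0.356  0.053] [ 0.556 -0.356  0.068] [ 0.5561 -0.3562  0.0675]
4 rows of [-0.246, -0.167, -0.802, 0.093, 0.622, 0.935]
 path [ 0.55  -0.364  0.109] [ 0.547 -0.369  0.13 ] [ 0.544 -0.375  0.15 ] [ 0.5437 -0.375   0.15  ]
```

send_rows:
  steps:
    - [0, 0, 0, 0, 0, 0, 1]
    - [0, 0, 0, 0, 0, 0, 1]
    - [-0.06, 0, -0.294, 0, 0, 0, 1]
    - [-0.12, 0, -0.588, 0, 0, 0, 1]
    - [-0.12, 0, -0.588, 0, 0, 0, 1]
    - [-0.12, 0, -0.588, 0, 0, 0, 1]
    - [-0.06, 0, -0.294, 0, 0, 0, 1]
  newtons: 60

```text
t: 27.6
position: [0.5567, -0.3568, 0.0701]
ee_rot: [0.085, 0.544, 0.833, -0.055]
contact_force: [0.8, -0.6, -1.1]
opening: 0.0156
gripper_force: 58.4
```

send_rows:
  steps:
    - [-0.123, -0.084, -0.401, 0.046, 0.311, 0.467, 1]
    - [-0.123, -0.084, -0.401, 0.046, 0.311, 0.467, 1]
    - [-0.123, -0.084, -0.401, 0.046, 0.311, 0.467, 1]
    - [-0.123, -0.084, -0.401, 0.046, 0.311, 0.467, 1]
    - [-0.123, -0.084, -0.401, 0.046, 0.311, 0.467, 1]
    - [-0.123, -0.084, -0.401, 0.046, 0.311, 0.467, 1]
    - [-0.123, -0.084, -0.401, 0.046, 0.311, 0.467, 1]
    - [-0.123, -0.084, -0.401, 0.046, 0.311, 0.467, 1]
    - [0, 0, 0, 0, 0, 0, 1]
    - [0, 0, 0, 0, 0, 0, 1]

```text
t: 28.6
position: [0.5434, -0.3757, 0.1494]
ee_rot: [0.0, 0.665, 0.746, -0.0]
contact_force: [0.4, 0.3, -1.3]
opening: 0.016
gripper_force: 58.5
```

```bash
python3 ff.py 0; cat > gg.py <<'E'
from h import *
s,t=grab_frame('side'),grab_frame('top');p,Q,_=pose();g=p-.040*Q.as_matrix()[:,2]
h=np.array([np.cos(np.radians(96.5)),np.sin(np.radians(96.5)),0])
for e in (-4,0,4,8):
    a=np.radians(e);d=np.cos(a)*h-np.sin(a)*np.array([0,0,1]);print(e,proj(s,[g+k*d for k in(.059,.1,.156)]).round(1).tolist(),proj(t,[g+k*d for k in(.059,.156)]).round(1).tolist())
for l in ('tip','dipstick','grip'):
    for n,c in (('s',s),('t',t)):
        print(l,n,[(np.round(np.array(m['centre'])*[640,480],1).tolist(),round(m['score'],2)) for m in mark_of(c,l)][:3])
for n,f,(r0,r1,c0,c1) in (('s',s,(135,180,372,413)),('t',t,(228,250,388,450))):
    H=cv2.cvtColor(f['frame'],cv2.COLOR_RGB2HSV);print(n)
    for r in range(r0,r1): print(r,''.join('Y' if 18<=a[0]<=34 and a[1]>140 else '#' if a[2]<60 else str(min(9,int(a[2])//26)) if a[1]<60 else '.' for a in H[r,c0:c1].astype(int)))
E
python3 gg.py
```

```text
[ 0.5434 -0.3757  0.1494] 0.016044882479528042 [-0.782  0.655  1.107 -0.     1.38  -0.896]
4 rows of [-0.0, 0.0, -0.6, 0.0, 0.0, 0.0]
 path [ 0.543 -0.376  0.179] [ 0.543 -0.376  0.194] [ 0.543 -0.376  0.209] [ 0.5434 -0.3757  0.2094]
1 rows of [0.027, 0.015, -0.025, 0.001, 0.002, 0.014]
 path [ 0.544 -0.375  0.15 ] [ 0.544 -0.375  0.15 ] [ 0.544 -0.375  0.15 ] [ 0.5437 -0.375   0.15  ]
-4 [[402.6, 141.2], [395.8, 148.5], [385.9, 159.1]] [[443.0, 236.4], [401.8, 241.3]]
0 [[402.3, 142.6], [395.4, 151.0], [385.4, 163.1]] [[442.5, 236.7], [400.8, 242.0]]
4 [[402.1, 144.0], [395.1, 153.4], [385.0, 166.8]] [[442.1, 236.9], [400.1, 242.6]]
8 [[402.0, 145.4], [394.9, 155.6], [384.7, 170.3]] [[441.8, 237.2], [399.7, 243.2]]
tip s [([390.9, 169.4], 0.67), ([382.0, 167.1], 0.63)]
tip t [([466.7, 217.6], 0.82), ([399.8, 242.4], 0.5)]
dipstick s [([403.6, 144.0], 0.68), ([358.5, 160.8], 0.47)]
dipstick t [([452.1, 184.0], 0.7), ([443.9, 238.6], 0.64), ([235.3, 197.6], 0.61)]
grip s [([409.0, 130.7], 0.7), ([340.0, 158.6], 0.51), ([321.1, 217.3], 0.37)]
grip t [([443.7, 169.9], 0.73)]
s
135 ....
[... 2837 characters left out ...]
#23333333333333233432223333333
240 33344555555555444444434333333333#233333333334......32333333333
241 333334455555443333332#3333333332#33223.............22333333333
242 333333345555323333332#2333333333332234.............22233333333
243 33323333455532333333323333333333342335..............2222222233
244 33223333345544344445444333333333332345...............222222333
245 32223333345555555555555333333333332345................22223333
246 32222333335555555555555333333333332245................42223333
247 32222233345555555555555433333333332245................32333333
248 322222233455554445555555444333333322345..............323333333
249 332232222344443334554555555333333332334.............3223333333
```

```bash
cat > hh.py <<'E'
from h import *
s,t=grab_frame('side'),grab_frame('top')
P=[([385.4,167.5],[400,242.6]),([389.5,161.5],[409,241.8]),([394,155.4],[420,240.2]),([404,142.7],[443.5,238])]
X=np.array([tri([s,t],q) for q in P]);print(X.round(4))
c=X.mean(0);v=np.linalg.svd(X-c)[2][0];v*=np.sign(v[1]);print('az',np.degrees(np.arctan2(v[1],v[0])),'droop',-np.degrees(np.arcsin(v[2])))
for i in(1,2,3): w=X[0]-X[i];print(np.linalg.norm(w).round(4),-np.degrees(np.arcsin(w[2]/np.linalg.norm(w))).round(1))
E
python3 hh.py
```

```text
[[ 0.5255 -0.2212  0.1761]
 [ 0.5266 -0.241   0.1811]
 [ 0.5297 -0.2662  0.1829]
 [ 0.5334 -0.3189  0.189 ]]
az 94.79088563387737 droop 7.036384302953692
0.0204 14.4
0.0457 8.7
0.0988 7.5
```

```bash
python3 ff.py 5.5 | tail -2
```

```text
2 rows of [0.091, 0.006, -0.01, 0.0, 0.599, 0.003]
 path [ 0.543 -0.373  0.15 ] [ 0.543 -0.371  0.15 ] [ 0.543 -0.371  0.15 ] [ 0.5432 -0.3712  0.1502]
```

send_rows:
  steps:
    - [0.045, 0.003, -0.005, 0, 0.3, 0.002, 1]
    - [0.045, 0.003, -0.005, 0, 0.3, 0.002, 1]
    - [0.045, 0.003, -0.005, 0, 0.3, 0.002, 1]
    - [0.045, 0.003, -0.005, 0, 0.3, 0.002, 1]
    - [0, 0, 0, 0, 0, 0, 1]
    - [0, 0, 0, 0, 0, 0, 1]
    - [0, 0, 0, 0, 0, 0, 1]

```text
t: 29.8
position: [0.5432, -0.3713, 0.1503]
ee_rot: [-0.036, 0.665, 0.745, 0.032]
contact_force: [0.1, -0.3, -1.4]
opening: 0.0156
gripper_force: 58.5
```

```bash
python3 gg.py
```

```text
-4 [[402.5, 140.7], [395.6, 148.1], [385.8, 158.7]] [[443.1, 236.2], [401.8, 241.1]]
0 [[402.2, 142.2], [395.3, 150.6], [385.2, 162.6]] [[442.5, 236.4], [400.8, 241.8]]
4 [[402.0, 143.6], [395.0, 153.0], [384.8, 166.4]] [[442.1, 236.7], [400.0, 242.4]]
8 [[401.9, 144.9], [394.8, 155.2], [384.6, 169.9]] [[441.8, 237.0], [399.7, 243.0]]
tip s [([394.3, 168.3], 0.8), ([383.6, 163.1], 0.54)]
tip t [([468.8, 215.9], 0.69), ([399.7, 239.9], 0.62), ([258.3, 259.9], 0.52)]
dipstick s [([360.5, 159.5], 0.8), ([405.1, 141.0], 0.62)]
dipstick t [([446.8, 236.5], 0.7), ([215.2, 307.4], 0.63), ([450.6, 182.8], 0.6)]
grip s [([341.4, 157.1], 0.82), ([409.0, 129.7], 0.55)]
grip t [([440.5, 172.4], 0.76)]
s
135 ...........................#.YYYYYYYYY233
136 ............................YYYYYYYYYY.23
137 ..........................2YYYYYYYYYYY.23
138 ...........................YYYYYYYYYYY.33
139 ..........................YYYYYYYYYYYY.23
140 ..........................YYYY...YYYYY233
141 ..........................YYY.332YYYYY.23
142 ...........................Y.3322YYYYY.23
143 ..........................3
[... 2446 characters left out ...]
3#2333333223434..........YYY3.
240 3333333555555433333332#2333333332##333.................3YYYY3.
241 3333333455555333223332#233333233322234..................YYYY3.
242 33333333445553222333333444433333333334..................3YY...
243 33323333334554444455555444433333342335...................4....
244 33223333334555555555555333333333332335........................
245 32223333334555555555555333333333332345........................
246 32223333333555555555555333333333332245........................
247 32222233334555555555555433333333332245........................
248 322222233345444455555555444333333322345......................3
249 332232222334333335555555555333333332334.....................32
```

```bash
sed -i 's/^P=.*/P=[([385.6,161.9],[400.3,241.4]),([389.8,156.6],[410,240.5]),([394.3,151.5],[421,239.2]),([404.6,140.5],[445.5,236.6])]/' hh.py; python3 hh.py; python3 f.py
```

```text
[[ 0.5257 -0.2188  0.1934]
 [ 0.5275 -0.2406  0.1949]
 [ 0.5304 -0.2661  0.1938]
 [ 0.5355 -0.3229  0.1925]]
az 95.41746339051804 droop -0.806616090504512
0.0219 4.1
0.0475 0.6
0.1046 -0.5
[ 0.5432 -0.3713  0.1503] [-0.011  0.095 -0.995] [0.994 0.113 0.   ] [ 0.5434 -0.3731  0.1692] [-0.803  0.693  1.042  0.059  1.483 -0.924] [0.26 0.54 0.04] [-0.047  0.004 -0.006]
```

send_rows:
  steps:
    - [0, 0, 0, 0, 0, 0, 1]
    - [0, 0, 0, 0, 0, 0, 1]
    - [0, 0, 0, 0, 0, 0, 1]
    - [0, 0, 0, 0, 0, 0, 1]
    - [0, 0, 0, 0, 0, 0, 1]
    - [0, 0, 0, 0, 0, 0, 1]
    - [0, 0, 0, 0, 0, 0, 1]
    - [0, 0, 0, 0, 0, 0, 1]

```text
t: 31.1
position: [0.5432, -0.3714, 0.1503]
ee_rot: [-0.036, 0.665, 0.745, 0.032]
contact_force: [-0.0, 0.3, -0.3]
opening: 0.016
gripper_force: 58.5
```

```bash
python3 gg.py | sed -n '/^s/,/^t$/p' | sed -n '14,30p'; python3 -c "
from h import *
print(state()['gripper_force'],state()['opening'],hand_in())"
```

```text
147 ........................3332....333222223
148 .......................3333..........2223
149 .......................3323...........223
150 ......................2233.............23
151 .....................###3..............23
152 ....................332#...............23
153 ...................3332................22
154 ..................3332.................22
155 ..................232..................32
156 .................##2...................32
157 ................32#....................22
158 ...............332.....................32
159 ..............3223.....................32
160 .............332.......................32
161 .............222.......................32
162 .......................................32
163 .......................................32
the job is handed in; nothing more can be done
58.50116014480591 0.01613364905070806 None
```

Handed in at about 31 s, but not cleanly: after it was dipped until the collar stopped (about 9 N), paused 1 s and drawn out, the dipstick slipped from a shallow grasp and fell onto the end of the tray. I picked it up again without repeating the dip, and it ended held still and level to about 1°, tip over the tray, about 19 cm above the bench.

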